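# Tighten the mould press in short wrench strokes

## Task

Tighten the clamp screw of the mould press clockwise with the blue-handled ring wrench, in short strokes between the two uprights, lifting the wrench off the head and reseating it for each new stroke. When the screw reaches its stop, finish with one firm pull of about 10 N at the middle of the grip so that it is snug, never a heave that would overtighten it, and do not ram the uprights. Then lay the wrench flat on the bare table clear of the press, leaving the clay skull and the two pots undisturbed.

Things in the scene. Friction and masses are not known exactly. Their poses are not given: they have to be found in the camera images.
- press: fixed mould press: plywood base 150 x 136 x 12 mm with a plaster mould under a bridge bar. Origin on the table under the screw axis; the open side faces its own -x. Two grey uprights (10 mm thick, inner faces at its y = +-51 mm, x -44 to +62 mm, tops 130 mm over the table) and a back plate (front face at its x = +56 mm) enclose the screw head; a wrench whose handle points to the press's -x can swing about 0.7 rad either side of that before it meets an upright
- uprights: the press's two grey uprights with their back plate, as described under press; same origin and axes as the press
- head_mid (a point): middle of the hexagonal screw head (30 mm across flats, 16 mm high from z = 81 to 97 mm over the table, low 2.5 mm dome above, rubber washer below on which the seated wrench rests), axis vertical. Its axes turn with the head; its x axis (yellow mark on top) is normal to one flat
- screw (a joint): screw angle in rad, growing as it is turned clockwise seen from above; 0 is the hard stop (tight end), starts 1.4 to 1.82 before it. Turning takes about 0.3 N m before the stop; past the stop the rubber washer winds up springily at about 0.1 rad per N m, and springs back when let go
- washer (a joint): wind-up of the rubber washer under the head, rad, 0 at rest, positive clockwise: 0.1 rad for each N m that the wrench puts on the screw
- wrench: steel ring wrench, 0.25 kg, lying flat; origin at the ring's centre on the underside, handle along its own -x, z up. Ring 15 mm thick, about 46 mm wide, open through, hexagonal hole 31.6 mm across flats (about 0.1 rad of play each way on the head) with one pair of flats normal to its x axis. Steel neck 14 mm wide, 15 mm high; blue grip 18 mm wide, 26 mm high, from 72 to 177 mm from the ring's centre, underside level with the ring's
- wrench_ring (a point): centre of the wrench's ring, 8 mm over its underside; level with head_mid and on its axis when seated; axes as the wrench
- wrench_grip (a point): centre of the wrench's blue grip, 125 mm from the ring's centre, 13 mm over the underside (half-way up); axes as the wrench
- clay_skull: small modelled skull of fragile clay, 83 x 56 x 59 mm, origin under its centre; bystander
- water_pot: glazed speckled pot, 68 mm wide, 63 mm high, origin under its centre; bystander
- slip_pot: squat pale pot, 67 mm wide, 34 mm high, origin under its centre; bystander

How it is judged:
By the outcome, as a careful person would: the job done as asked, in the order asked, and still so for the second after the job is handed in, with the robot touching nothing.
It also fails if it takes over 69 s, if anything falls off the work surface, if the arm or the gripper's body presses on something with over 40 N, if the wrist force passes 120 N, or if a joint passes its speed limit or range.

## Robot

A 6-joint arm with a two-finger parallel gripper is mounted at the origin on a cart in front of the work surface, level with it; the furniture and walls round the work are solid. World frame = base frame: x ahead of the robot, y to its left, z up, the work surface at z = 0. Lengths are in mm, angles in rad, forces in N, time in s.
With the tool pointing down it reaches from about 350 to 875 mm from the base axis. Payload 4.2 kg.
Tool frame: the origin (TCP) lies at the very end of the fingers, on their centre line; the grasp point (between the pads) lies 19 mm behind it (arm.tcp_to_grasp is the x of the grasp point in the tool frame, in mm); x points along the fingers, z is the direction in which the jaws open and shut, and the axes are right-handed (so a half turn about x gives the same grasp; the last joint's range is limited). The gripper opens to 85 mm and grips with 20 to 120 N. Pads are 22 mm wide; open, the fingers measure 114 mm over their backs; the gripper's body (76 mm by 85 mm) begins 54 mm behind the grasp point. The pads swing forward as they close: fully open they stand 13 mm farther back than shut.
Start: joints at [1.57, 0.385, 0.008, 0, -1.194, -0.259], TCP at [160.523, 604.013, 201.112] pointing down, gripper open.
Joint ranges: [-3.14, 3.14], [-1.21, 2.06], [-1.07, 1.41], [-3.16, 2.05], [-2.99, -0.16], [-3.1, 3.1]. Speed limits (rad/s): [2.79, 2.79, 3.14, 3.14, 3.14, 3.14].

## Interface

Orientations are given as a unit quaternion [x, y, z, w].
In Python, from bench import status, get_image, job, arm gives the robot as it stands.
- The arm moves only by the tool apply_moves, never from a script. Its argument "targets" is text: rows parted by semicolons, each of 5 numbers parted by spaces: the shift along the tool's x, y, z in mm, then the turn about the tool's x in degrees, then the gripper's target within -1 to 1 (shut at 1, half-way at 0, fully open at -1). In form: dx dy dz spin hand; .... A call has 1 to 10 rows; each row is the pose to reach, as a shift and turn from the pose commanded when the call began, along the tool's axes at that moment; what a row does not reach only later rows make up. A row lasts 1/12 s, in which the tool goes at most 41.7 mm and 7.16 degrees, less where a joint would pass 70% of its speed; a pose out of reach is approached as far as the arm can. A call with a gripper value outside its range is refused whole. The fingers move at their own pace and stop on an object; the grip force is fixed at half the most. Time passes only in rows, so rows that repeat a pose let the fingers close. It gives the time, the measured TCP pose, the force and the opening at its end, in the units of the state.
- status.read_state(): the state, without advancing time (a new reading comes with each control period).
- get_image(name): name is "scene" or "top" or "wrist"; returns a dict with "img" (480x640x3 uint8, red, green, blue), "mtx" (3x3 intrinsics, pixels), "world_from_camera" (4x4, takes a point from camera to world coordinates). Camera axes: x right, y down, z forward; pixel columns grow to the right and rows downward; lengths in mm; the calibration is good to about 2 mm. A picture is of the moment at which its call begins. There is no depth.
- job.job_done(): hands the job in, once; it reports no verdict.
The state is a dict: "clock": time; "joints": joint angles; "joint_vel": joint speeds; "joint_efforts": joint torques, N m; "position": TCP position; "ee_rot": TCP orientation; "contact_force": force on the tool from outside, world axes, zero at the start; "wrist_torque": the same for the moment, N m; "gripper_width": finger opening in mm.
Only numpy, scipy, OpenCV 4.12 (cv2) and the standard library are available. Lean on these libraries where they do the work, as an engineer would, in place of code of your own. Each camera call takes 0.05 s, during which the arm holds its last target.

## Working session

There is one attempt and no reset: what is moved stays moved. The work goes in short steps, Python scripts to look and compute and a tool call to move; the robot and the scene stay as the last step left them, time stands still between calls to the robot, and variables do not carry over. Pictures are saved under pics/ and viewed, and the job is handed in when it is done.

Besides the shell and the picture viewer there is one more tool, called after "Call:" as name(argument=value, ...), one argument or row to a line, values as JSON. apply_moves: Moves the arm, as the interface text tells. Its arguments: {"type":"object","properties":{"targets":{"type":"string"}},"required":["targets"]}

```bash
ls; mkdir -p pics; python3 - <<'E'
from bench import status,get_image,arm
import cv2
print(status.read_state()); print([a for a in dir(arm) if a[0]!='_'])
for n in("scene","top","wrist"):
    d=get_image(n); cv2.imwrite(f"pics/{n}0.png",d["img"][:,:,::-1]); print(n,d["mtx"].tolist(),d["world_from_camera"].round(3).tolist())
E
```

```text
pics
{'clock': 0.0, 'joints': array([ 1.56961545e+00,  3.85554688e-01,  6.60328378e-03, -5.06662124e-04,
       -1.19402394e+00, -2.58599290e-01]), 'joint_vel': array([-0.00087036,  0.00184416,  0.00077071, -0.00049159,  0.0012411 ,
        0.00013376]), 'joint_efforts': array([-1.47500683e-03, -3.92289948e+01,  1.88399452e+01,  4.18600515e+00,
       -4.61585078e-03, -4.90221964e-06]), 'position': array([160.35813025, 603.38493717, 200.01284754]), 'ee_rot': array([-0.55998838, -0.43046431,  0.56119277, -0.43148136]), 'contact_force': array([-1.07862649, -0.31506493, -0.50262279]), 'wrist_torque': array([ 0.01009325, -0.00191394, -0.00030112]), 'gripper_width': 85.47570744846534}
['IKError', 'tcp_to_grasp']
scene [[456.2239704138882, 0.0, 319.87467307648456], [0.0, 456.2239704138882, 232.3469209642898], [0.0, 0.0, 1.0]] [[-0.781, -0.324, 0.533, 128.829], [-0.624, 0.413, -0.663, 481.879], [-0.005, -0.851, -0.525, 540.98], [0.0, 0.0, 0.0, 1.0]]
top [[469.434540763095, 0.0, 316.4036175743141], [0.0, 469.434540763095, 234.19798823038215], [0.0, 0.0, 1.0]] [[-0.02, -0.982, 0.185, 425.161], [-1.0, 0.021, 0.002, -90.662], [-0.006, -0.185, -0.983, 1038.03], [0.0, 0.0, 0.0, 1.0]]
wrist [[334.1114611271742, 0.0, 316.15883342873167], [0.0, 334.1114611271742, 243.4989317526829], [0.0, 0.0, 1.0]] [[-0.256, -0.932, -0.258, 227.057], [-0.967, 0.247, 0.066, 585.937], [0.002, 0.266, -0.964, 373.806], [0.0, 0.0, 0.0, 1.0]]
```

View pics/scene0.png

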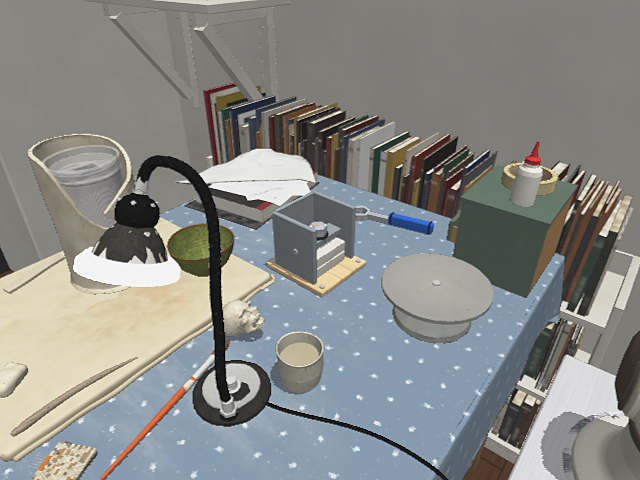

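View pics/top0.png

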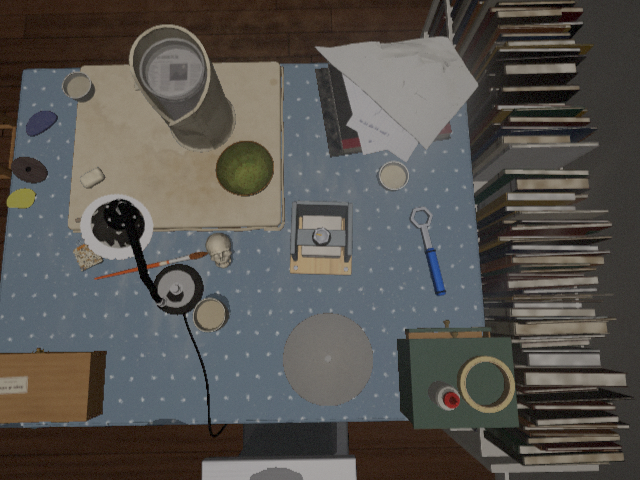

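View pics/wrist0.png

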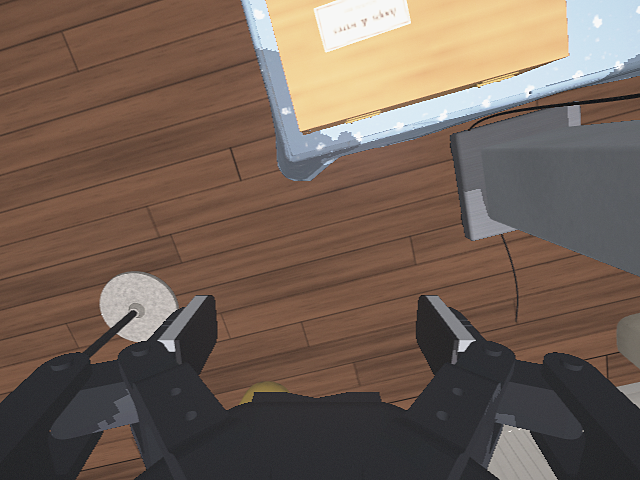

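The top view shows the press near (321,238), with its open side facing down in the picture. The wrench is at right, ring (421,217) and grip (435,272). The skull is at (219,248), with pots at (210,313) and (393,177). Next I'll measure these.

```bash
cat > h.py <<'E'
import numpy as np,cv2
from bench import status,get_image,arm
def ray(d,uv):
    uv=np.atleast_2d(np.array(uv,float)); K=d["mtx"]; T=d["world_from_camera"]
    r=np.c_[(uv-K[:2,2])/[K[0,0],K[1,1]],np.ones(len(uv))]@T[:3,:3].T
    return T[:3,3],r
def onz(d,uv,z):
    o,r=ray(d,uv); return o+r*((z-o[2])/r[:,2])[:,None]
def proj(d,p):
    T=np.linalg.inv(d["world_from_camera"]); p=np.atleast_2d(p)@T[:3,:3].T+T[:3,3]
    q=p@d["mtx"].T; return q[:,:2]/q[:,2:]
def tri(d1,u1,d2,u2):
    o1,r1=ray(d1,u1);o2,r2=ray(d2,u2); A=np.zeros((3,3));b=np.zeros(3)
    for o,r in((o1,r1[0]),(o2,r2[0])):
        r=r/np.linalg.norm(r);P=np.eye(3)-np.outer(r,r);A+=P;b+=P@o
    return np.linalg.solve(A,b)
def tool():
    from scipy.spatial.transform import Rotation as R
    s=status.read_state(); return s,R.from_quat(s["ee_rot"]).as_matrix()
E
python3 - <<'E'
from h import *
d=get_image("top");im=d["img"]
cv2.imwrite("pics/topA.png",cv2.resize(im[190:290,270:370,::-1],(800,600) if 0 else (600,600),interpolation=cv2.INTER_CUBIC))
cv2.imwrite("pics/topB.png",cv2.resize(im[195:305,380:480,::-1],(545,600),interpolation=cv2.INTER_CUBIC))
hsv=cv2.cvtColor(im,cv2.COLOR_RGB2HSV)
m=cv2.inRange(hsv,(105,170,60),(125,255,255));m[:,:380]=0
n,l,st,c=cv2.connectedComponentsWithStats(m);k=1+st[1:,4].argmax();print(st[k],c[k])
p=np.argwhere(l==k)[:,::-1]
w=onz(d,p,22)[:,:2];mu=w.mean(0);U=np.linalg.svd(w-mu,full_matrices=False)[2][0];print("grip centre",mu,"dir",U,"ext",np.ptp((w-mu)@U))
s=get_image("scene");is_=s["img"]
cv2.imwrite("pics/scA.png",cv2.resize(is_[170:300,250:450,::-1],(800,520),interpolation=cv2.INTER_CUBIC))
_,R=tool();print(R.round(3))
E
```

```text
[428 252  16  39 241] [435.91286307 271.60165975]
grip centre [ 528.88884563 -345.58293553] dir [-0.98462635 -0.17467386] ext 84.88755882539004
[[-0.     0.966 -0.257]
 [-0.001 -0.257 -0.966]
 [-1.     0.     0.001]]
```

View pics/topA.png

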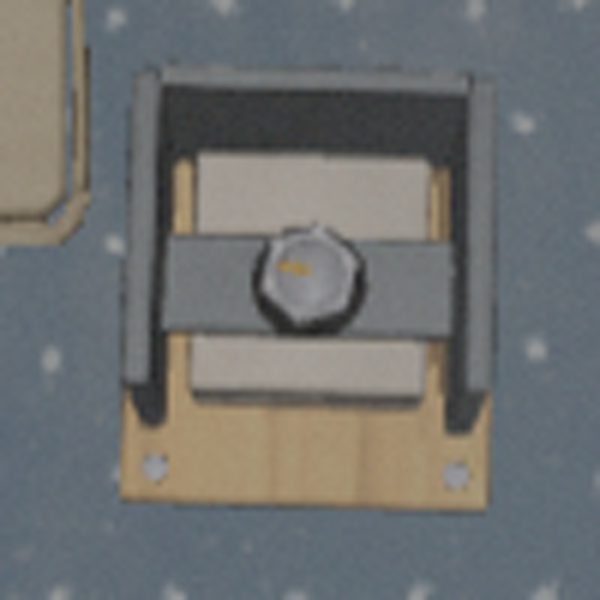

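View pics/topB.png

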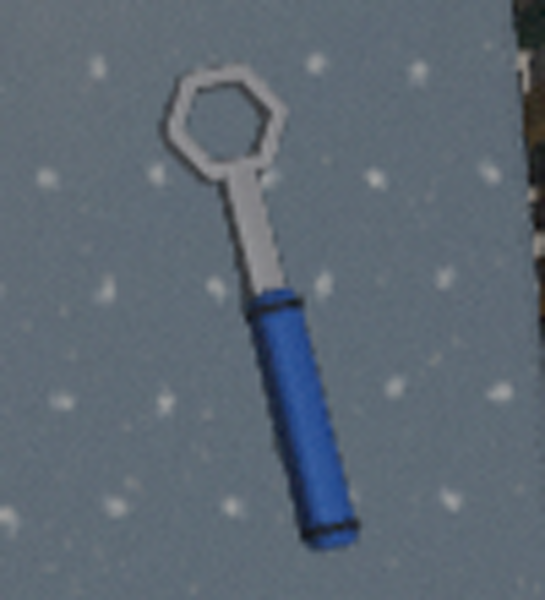

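View pics/scA.png

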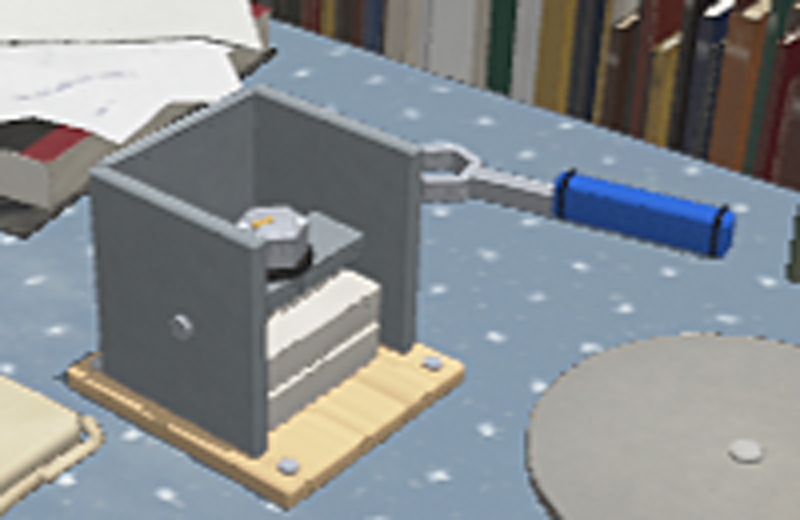

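```bash
python3 - <<'E'
from h import *
np.set_printoptions(precision=1,suppress=True)
t=get_image("top");s=get_image("scene")
A=lambda x,y:(270+x/6-.4,190+y/6-.4)
B=lambda x,y:(380+x/5.45-.4,195+y/5.4545-.4)
S=lambda x,y:(250+x/4-.4,170+y/4-.4)
print("base front corners",onz(t,[A(122,500),A(490,508)],12))
print("screws",onz(t,[A(155,467),A(456,476)],13))
print("upright tops outer back L,R / front L,R",onz(t,[A(137,70),A(494,80),A(124,385),A(488,392)],130))
h=onz(t,[A(312,276)],99)[0];print("head",h,"tri",tri(t,A(312,276),s,S(278,226)))
m=onz(t,[A(278,265),A(309,271)],99);v=m[0]-m[1];print("mark",m,np.arctan2(v[1],v[0]))
r=onz(t,[B(226,124)],15)[0];g=onz(t,[B(275,292),B(332,547)],24);print("ring",r,"grip ends",g,g.mean(0)); v=r-g.mean(0);print("yaw",np.arctan2(v[1],v[0]),np.hypot(*v[:2]))
v=g[0]-g[1];print("grip yaw",np.arctan2(v[1],v[0]))
print("lamp base",onz(t,[(178,290)],10),"lamp head",tri(t,(122,215),s,(137,205)),"arch",tri(t,(122,205),s,(160,160)))
print("bottle tip",tri(t,(452,400),s,(535,145)),"box corners",tri(t,(399,347),s,(466,180)), tri(t,(518,335),s,(0,0)) if 0 else '')
print("turntable",tri(t,(328,358),s,(437,283)))
print("skull",onz(t,[(219,248)],30),"pots",onz(t,[(210,313)],60),onz(t,[(393,177)],34))
E
```

```text
base front corners [[ 533.4  -28.6   12. ]
 [ 527.7 -162.8   12. ]]
screws [[ 545.2  -40.9   13. ]
 [ 539.6 -150.7   13. ]]
upright tops outer back L,R / front L,R [[ 664.2  -42.1  130. ]
 [ 658.2 -160.6  130. ]
 [ 558.5  -36.8  130. ]
 [ 553.7 -155.2  130. ]]
head [599. -99.  99.] tri [599.2 -99.6  93.6]
mark [[603.1 -87.6  99. ]
 [600.8 -98.1  99. ]] 1.3554090599558575
ring [ 651.3 -322.4   15. ] grip ends [[ 580.1 -335.8   24. ]
 [ 478.4 -351.6   24. ]] [ 529.3 -343.7   24. ]
yaw 0.1724876620956245 123.90064819358015
grip yaw 0.1543771972191577
lamp base [[501.3 216.3  10. ]] lamp head [609.6 236.4 277.1] arch [605.8 206.1 330.5]
bottle tip [ 300.6 -296.4  266.7] box corners [ 379.9 -227.7  206.1] 
turntable [ 354.5 -107.    70.3]
skull [[589.  124.1  30. ]] pots [[449.1 133.7  60. ]] [[ 740.3 -261.4   34. ]]
```

Call:
apply_moves(
  targets="-100 342 470 0 -1;-100 342 470 0 -1;-100 342 470 0 -1;-100 342 470 0 -1;-100 342 470 0 -1;-100 342 470 0 -1;-100 342 470 0 -1;-100 342 470 0 -1;-100 342 470 0 -1;-100 342 470 0 -1",
)

```text
clock: 1.18
position: [308.8, 219.0, 272.4]
ee_rot: [0.561, 0.431, -0.56, 0.431]
contact_force: [1.5, 0.3, -0.1]
gripper_width: 85.2
```

Call:
apply_moves(
  targets="-28 250 315 -24 -1;-28 250 315 -24 -1;-28 250 315 -24 -1;-28 250 315 -24 -1;-28 250 315 -24 -1;-28 250 315 -24 -1;-28 250 315 -24 -1;-28 250 315 -24 -1;-28 250 315 -24 -1;-28 250 315 -24 -1",
)

```text
clock: 2.02
position: [460.9, -129.4, 298.7]
ee_rot: [0.459, 0.538, -0.459, 0.538]
contact_force: [1.3, 1.8, 0.8]
gripper_width: 85.3
```

```bash
python3 - <<'E'
from h import *
np.set_printoptions(precision=3,suppress=True)
d=get_image("wrist");cv2.imwrite("pics/w1.png",d["img"][:,:,::-1]);s,R=tool();print(s["position"],R,d["world_from_camera"],s["joints"])
print(proj(d,[[599,-99,97],[651,-322,15]]))
E
```

```text
[ 463.377 -134.674  298.381] [[ 0.001  0.988  0.152]
 [-0.003  0.152 -0.988]
 [-1.     0.     0.003]] [[   0.159   -0.952   -0.262  528.724]
 [  -0.987   -0.154   -0.043 -119.336]
 [   0.       0.266   -0.964  472.392]
 [   0.       0.       0.       1.   ]] [ 0.057  0.079 -0.156  0.003 -1.336  1.666]
[[307.418  77.928]
 [491.78   78.013]]
```

View pics/w1.png

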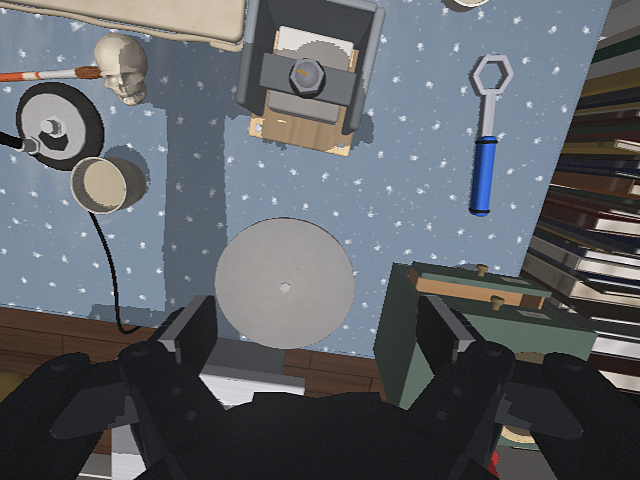

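Call:
apply_moves(
  targets="180 28 200 0 -1;180 28 200 0 -1;180 28 200 0 -1;180 28 200 0 -1;180 28 200 0 -1;180 28 200 0 -1;180 28 200 0 -1;180 28 200 0 -1;180 28 200 0 -1;180 28 200 0 -1",
)

```text
clock: 2.9
position: [520.3, -320.0, 119.1]
ee_rot: [0.459, 0.538, -0.458, 0.539]
contact_force: [-0.4, -0.4, 0.2]
gripper_width: 85.4
```

```bash
python3 - <<'E'
from h import *
np.set_printoptions(precision=3,suppress=True)
d=get_image("wrist");cv2.imwrite("pics/w2.png",d["img"][:,:,::-1]);s,R=tool();print(s["position"],R,s["joints"],s["contact_force"])
im=d["img"];hsv=cv2.cvtColor(im,cv2.COLOR_RGB2HSV)
m=cv2.inRange(hsv,(108,180,80),(122,255,255))
n,l,st,c=cv2.connectedComponentsWithStats(m);k=1+st[1:,4].argmax();print(st[k],c[k])
p=np.argwhere(l==k)[:,::-1];w=onz(d,p,26)[:,:2];mu=w.mean(0);U=np.linalg.svd(w-mu,full_matrices=False)[2][0];print(mu,U,np.arctan(U[1]/U[0]),np.ptp((w-mu)@U))
E
```

```text
[ 520.61  -319.672  119.758] [[ 0.002  0.987  0.159]
 [-0.001  0.159 -0.987]
 [-1.     0.002  0.001]] [-0.286  0.426 -0.143  0.    -0.999  2.017] [ 0.992  0.461 -0.025]
[356 201   2  30  36] [356.806 215.889]
[ 543.698 -350.533] [-0.983 -0.182] 0.1831534408712858 23.80766808013315
```

View pics/w2.png

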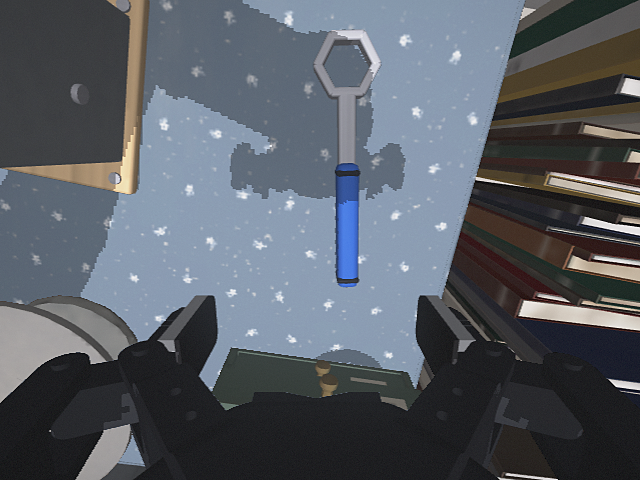

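```bash
python3 - <<'E'
from h import *
np.set_printoptions(precision=3,suppress=True)
d=get_image("wrist");im=d["img"];hsv=cv2.cvtColor(im,cv2.COLOR_RGB2HSV)
m=cv2.inRange(hsv,(105,150,30),(125,255,255));m[:,:320]=0;m[:,380:]=0;m[:150]=0;m[300:]=0
n,l,st,c=cv2.connectedComponentsWithStats(m);k=1+st[1:,4].argmax();print(st[k],c[k])
p=np.argwhere(l==k)[:,::-1];w=onz(d,p,22)[:,:2];mu=w.mean(0);U=np.linalg.svd(w-mu,full_matrices=False)[2][0];print(mu,U,np.arctan(U[1]/U[0]),np.ptp((w-mu)@U))
r=onz(d,[(347,63)],15)[0];e=onz(d,[(347,165),(347,286)],24);print(r,e,e.mean(0));v=r-e.mean(0);print(np.arctan2(v[1],v[0]),np.hypot(*v[:2]))
s,R=tool();print(s["position"])
E
```

```text
[ 336  177   23  102 2153] [346.93  226.511]
[ 532.685 -344.728] [-0.982 -0.189] 0.1905586428188834 86.59563434814513
[ 655.663 -322.292   15.   ] [[ 582.301 -335.266   24.   ]
 [ 481.829 -354.169   24.   ]] [ 532.065 -344.717   24.   ]
0.17948550077554543 125.61583582558501
[ 520.698 -319.523  120.019]
```

Call:
apply_moves(
  targets="30 6 26 -1.4 -1;60 6 26 -1.4 -1;85 6 26 -1.4 -1;100 6 26 -1.4 -1;110 6 26 -1.4 -1;114 6 26 -1.4 -1;114 6 26 -1.4 -1;114 6 26 -1.4 -1",
)

```text
clock: 3.67
position: [531.2, -345.0, 5.8]
ee_rot: [0.452, 0.543, -0.452, 0.545]
contact_force: [0.1, -0.8, 0.5]
gripper_width: 85.5
```

```bash
python3 - <<'E'
from h import *
d=get_image("wrist");cv2.imwrite("pics/w3.png",d["img"][:,:,::-1]);s,R=tool();print(s["position"],R.round(3),s["contact_force"])
E
```

```text
[ 531.27907664 -345.09257024    6.04654706] [[ 0.003  0.983  0.183]
 [-0.001  0.183 -0.983]
 [-1.     0.003  0.002]] [ 0.94556534 -0.02919757 -0.01059737]
```

View pics/w3.png

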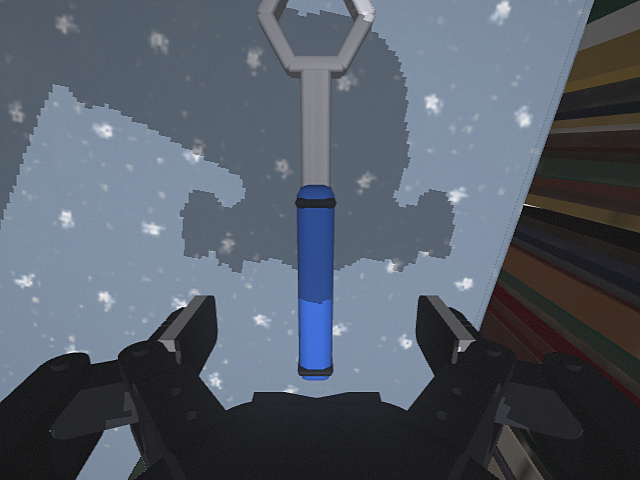

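Call:
apply_moves(
  targets="2 0 0 0 -1;2 0 0 0 0;2 0 0 0 1;2 0 0 0 1;2 0 0 0 1;2 0 0 0 1;2 0 0 0 1;2 0 0 0 1;2 0 0 0 1;2 0 0 0 1",
)

```text
clock: 4.55
position: [530.0, -344.9, 2.2]
ee_rot: [0.452, 0.544, -0.452, 0.544]
contact_force: [0.3, -0.1, 0.3]
gripper_width: -0.4
```

Call:
apply_moves(
  targets="2 0 0 0 1;-10 0 0 0 1;-30 0 0 0 1;-60 0 0 0 1;-90 0 0 0 1;-120 0 0 0 1;-140 0 0 0 1;-140 0 0 0 1",
)

```text
clock: 5.22
position: [533.0, -346.6, 149.3]
ee_rot: [0.453, 0.54, -0.451, 0.548]
contact_force: [0.3, -0.2, 0.6]
gripper_width: 0.1
```

```bash
python3 - <<'E'
from h import *
d=get_image("wrist");cv2.imwrite("pics/w4.png",d["img"][:,:,::-1]);s,R=tool();print(s["position"],R.round(3),s["contact_force"],s["gripper_width"],s["wrist_torque"])
E
```

```text
[ 531.65440398 -345.63947226  146.38450019] [[ 0.007  0.983  0.183]
 [-0.003  0.183 -0.983]
 [-1.     0.006  0.004]] [-0.05510486  0.38384733 -0.27287981] 0.17009437536858826 [ 0.00437176  0.01296946 -0.02085976]
```

View pics/w4.png

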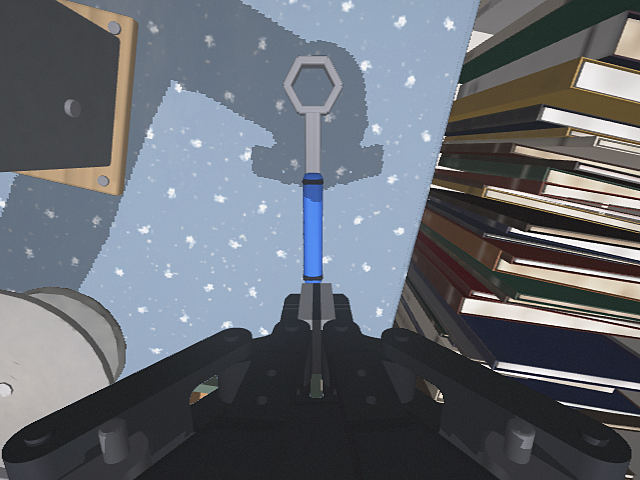

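```bash
python3 - <<'E'
from h import *
np.set_printoptions(precision=1,suppress=True)
d=get_image("wrist");s,R=tool();p=s["position"];print(p,arm.tcp_to_grasp,s["joints"])
print("tcp px",proj(d,p),"grasp",proj(d,p+R[:,0]*arm.tcp_to_grasp))
r=onz(d,[(313,84)],15)[0];e=onz(d,[(313,176),(313,283)],24);print(r,e,e.mean(0))
t=get_image("top");sc=get_image("scene")
cv2.imwrite("pics/t2.png",t["img"][:,:,::-1]);cv2.imwrite("pics/s2.png",cv2.resize(sc["img"][100:350,250:550,::-1],(720,600)))
E
```

```text
[ 530.4 -344.9  144. ] -18.700000000000003 [-0.3  0.4 -0.1 -0.  -1.1  2.1]
tcp px [[312.8 279.7]] grasp [[312.6 293.2]]
[ 653.1 -321.7   15. ] [[ 579.1 -335.4   24. ]
 [ 481.  -353.6   24. ]] [ 530.1 -344.5   24. ]
```

View pics/t2.png

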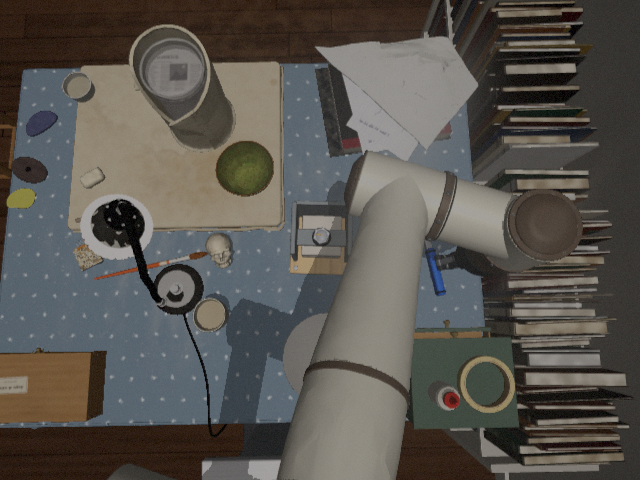

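View pics/s2.png

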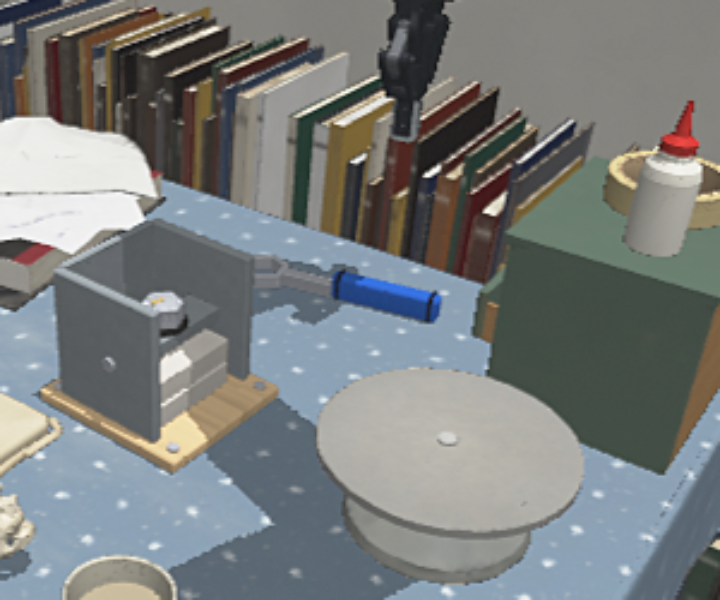

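The gripper shut fully and the wrench is still on the table, at grip centre about (530,-344.5) and not visibly displaced. I'll go down again and watch the closing.

Call:
apply_moves(
  targets="0 0 0 0 -1;30 0 0 0 -1;60 0 0 0 -1;90 0 0 0 -1;115 0 0 0 -1;130 0 0 0 -1;138 0 0 0 -1;138 0 0 0 -1;138 0 0 0 -1",
)

```text
clock: 6.17
position: [530.0, -345.0, 4.0]
ee_rot: [0.452, 0.544, -0.452, 0.544]
contact_force: [-0.1, 0.7, 0.6]
gripper_width: 85.6
```

```bash
python3 - <<'E'
from h import *
d=get_image("scene");cv2.imwrite("pics/s3.png",cv2.resize(d["img"][130:260,320:480,::-1],(738,600)));s,R=tool();print(s["position"],R.round(3),s["contact_force"],s["gripper_width"],s["wrist_torque"])
E
```

```text
[ 530.6664434  -345.26790507    4.94564721] [[ 0.001  0.983  0.183]
 [-0.001  0.183 -0.983]
 [-1.     0.001  0.001]] [-0.56566846  0.22616374  0.34316784] 85.23822359366312 [-0.01289753 -0.05163368  0.04866482]
```

View pics/s3.png

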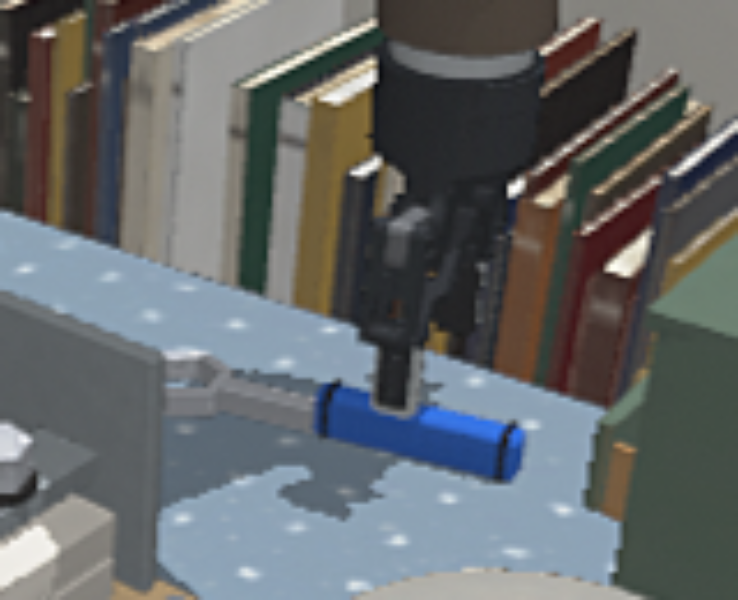

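```bash
python3 - <<'E'
from h import *
np.set_printoptions(precision=1,suppress=True)
d=get_image("scene");s,R=tool();p=s["position"];f=lambda P:((proj(d,P)-[320,130])*4.6154)
for z in(0,13,30,60):
  print(z,"near",f(p-R[:,0]*z-R[:,2]*43),"far",f(p-R[:,0]*z+R[:,2]*43),"mid",f(p-R[:,0]*z))
print("grip ends pred", f([[581,-335.3,13],[479.,-353,13],[530,-344.5,13]]))
# wrench from scene only : grip top edge
q=lambda x,y:(320+x/4.6154,130+y/4.6154)
print(onz(d,[q(325,410),q(518,455),q(188,385)],13))
print([tri(get_image("top"),(438,285),d,q(512,445))])
E
```

```text
0 near [[383.3 480. ]] far [[439.5 401. ]] mid [[412.3 439.3]]
13 near [[385.8 456.9]] far [[442.2 378.8]] mid [[414.9 416.6]]
30 near [[389.1 426.2]] far [[445.8 349.3]] mid [[418.4 386.6]]
60 near [[395.1 370.7]] far [[452.3 296.1]] mid [[424.6 332.2]]
grip ends pred [[315.9 403.1]
 [516.9 453.5]
 [414.7 427.5]]
[[ 573.8 -332.1   13. ]
 [ 477.9 -352.    13. ]
 [ 642.1 -311.    13. ]]
[array([ 492.3, -354.1,   13.3])]
```

```bash
python3 - <<'E'
from h import *
np.set_printoptions(precision=1,suppress=True)
d=get_image("scene")
for z in (144,155,165,175):print(z,(proj(d,[530.4,-344.9,z])-[250,100])*2.4)
w=get_image("wrist");cv2.imwrite("pics/w5.png",w["img"][:,:,::-1])
E
```

```text
144 [[398.  166.6]]
155 [[399.3 155.1]]
165 [[400.5 144.5]]
175 [[401.8 133.8]]
```

View pics/w5.png

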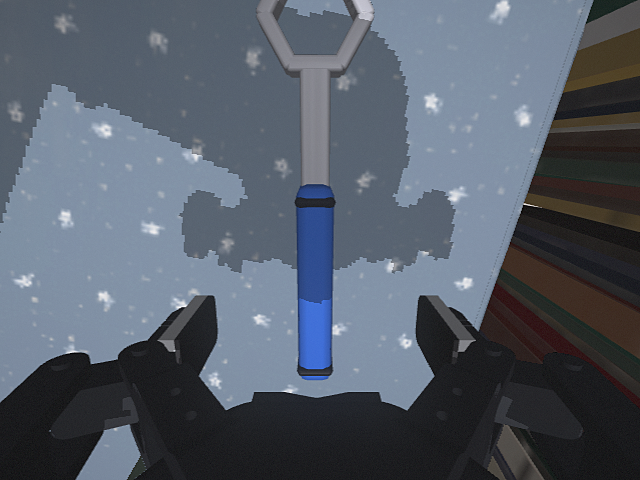

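The scene view shows the real fingertips about 27 mm further back than the stated TCP: tip at z≈171 when the state said 144. That is why the first grasp closed above the grip. I'll go lower, step by step, watching the force.

Call:
apply_moves(
  targets="8 0 0 0 0.4;15 0 0 0 0.4;20 0 0 0 0.4;20 0 0 0 0.4;20 0 0 0 0.4;20 0 0 0 0.4",
)

```text
clock: 6.92
position: [530.0, -345.0, -16.0]
ee_rot: [0.452, 0.544, -0.452, 0.544]
contact_force: [0.6, -0.5, -0.2]
gripper_width: 25.6
```

```bash
python3 - <<'E'
from h import *
d=get_image("scene");cv2.imwrite("pics/s4.png",cv2.resize(d["img"][130:260,320:480,::-1],(738,600)));s,R=tool();print(s["position"],s["contact_force"],s["gripper_width"],s["wrist_torque"])
E
```

```text
[ 530.18362226 -345.00240918  -15.70143439] [-1.18372584  0.25852854  0.19990349] 25.49236600682868 [ 0.01551927  0.04372588 -0.09705915]
```

View pics/s4.png

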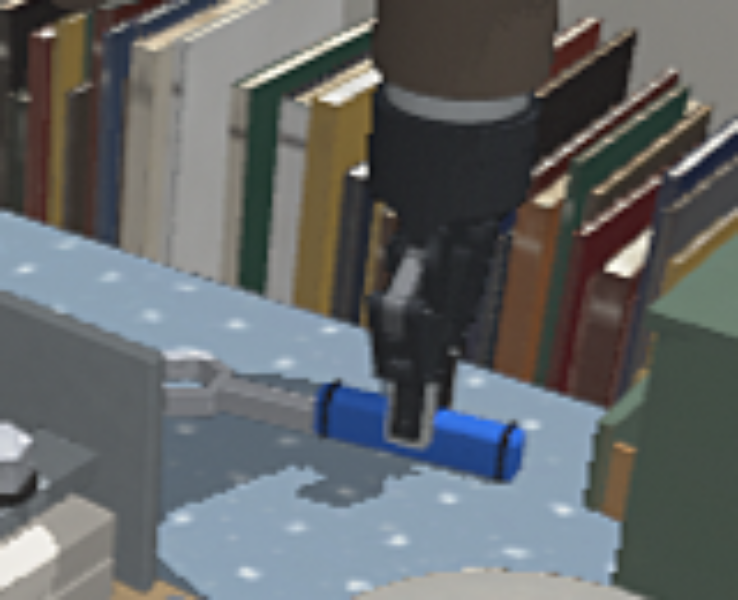

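Call:
apply_moves(
  targets="3 0 0 0 0.4;5 0 0 0 0.4;5 0 0 0 0.6;5 0 0 0 1;5 0 0 0 1;5 0 0 0 1;5 0 0 0 1;5 0 0 0 1",
)

```text
clock: 7.63
position: [529.8, -344.8, -21.0]
ee_rot: [0.452, 0.544, -0.452, 0.544]
contact_force: [0.2, -0.1, -1.0]
gripper_width: 16.3
```

```bash
python3 - <<'E'
from h import *
s,R=tool();print(s["position"],s["contact_force"],s["gripper_width"],s["wrist_torque"])
E
```

```text
[ 529.79166118 -344.79627092  -20.97432314] [ 0.18545585 -0.06136152 -1.03946846] 16.324850319410334 [0.00449124 0.04881027 0.03522437]
```

Call:
apply_moves(
  targets="-10 0 0 0 1;-30 0 0 0 1;-60 0 0 0 1;-95 0 0 0 1;-130 0 0 0 1;-150 0 0 0 1;-160 0 0 0 1;-160 0 0 0 1;-160 0 0 0 1",
)

```text
clock: 8.38
position: [529.2, -344.3, 138.5]
ee_rot: [0.452, 0.544, -0.452, 0.543]
contact_force: [0.3, 1.0, -4.3]
gripper_width: 16.2
```

```bash
python3 - <<'E'
from h import *
np.set_printoptions(precision=3,suppress=True)
d=get_image("wrist");cv2.imwrite("pics/w6.png",d["img"][:,:,::-1]);s,R=tool();print(s["position"],R.round(3),s["contact_force"],s["gripper_width"],s["wrist_torque"])
E
```

```text
[ 528.627 -344.094  137.246] [[-0.003  0.983  0.182]
 [ 0.002  0.182 -0.983]
 [-1.    -0.003 -0.003]] [-0.47  -0.624 -3.536] 16.552588653947613 [-0.029  0.131 -0.001]
```

View pics/w6.png

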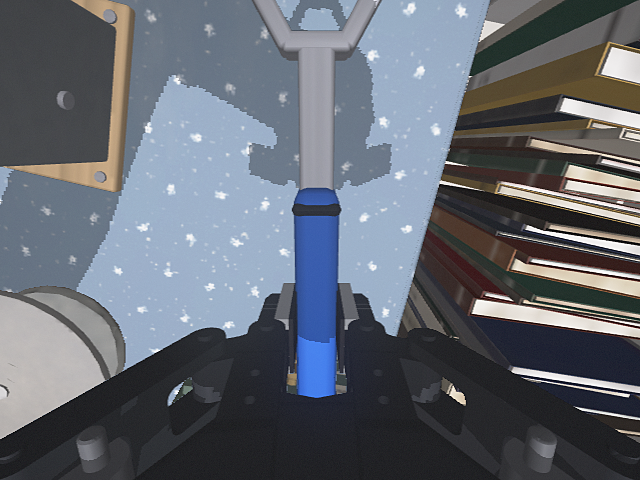

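Call:
apply_moves(
  targets="-3 -1 -20 0 1;-5 -2 -50 0 1;-5 -4 -85 -2 1;-5 -5 -120 -4 1;-5 -6 -150 -6 1;-5 -7 -170 -7 1;-5 -7 -177 -7 1;-5 -7 -177 -7 1;-5 -7 -177 -7 1",
)

```text
clock: 9.18
position: [490.4, -172.2, 143.1]
ee_rot: [0.417, 0.571, -0.418, 0.57]
contact_force: [0.3, 0.8, -2.1]
gripper_width: 16.8
```

```bash
python3 - <<'E'
from h import *
np.set_printoptions(precision=3,suppress=True)
d=get_image("wrist");cv2.imwrite("pics/w7.png",d["img"][:,:,::-1]);s,R=tool();print(s["position"],R.round(3),s["contact_force"],s["gripper_width"],s["wrist_torque"])
np.savez("w7.npz",K=d["mtx"],T=d["world_from_camera"],p=s["position"],R=R)
d=get_image("scene");cv2.imwrite("pics/s7.png",cv2.resize(d["img"][130:280,240:440,::-1],(800,600),interpolation=cv2.INTER_CUBIC))
E
```

```text
[ 490.698 -172.673  143.3  ] [[-0.002  0.954  0.3  ]
 [-0.     0.3   -0.954]
 [-1.    -0.002 -0.   ]] [ 0.867 -0.254 -2.594] 16.65434728214473 [-0.079  0.124  0.071]
```

View pics/w7.png

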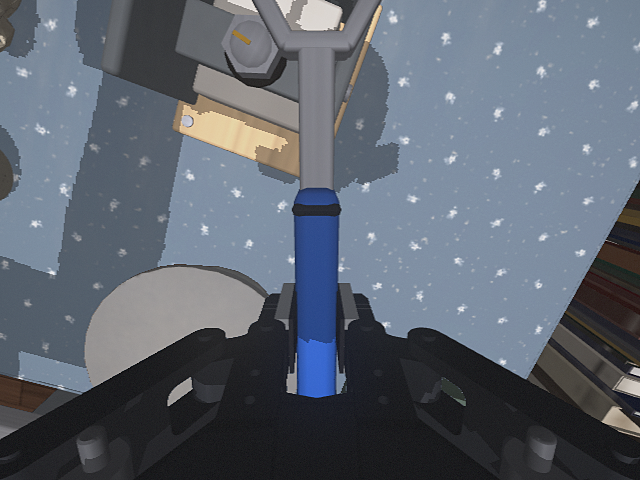

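View pics/s7.png

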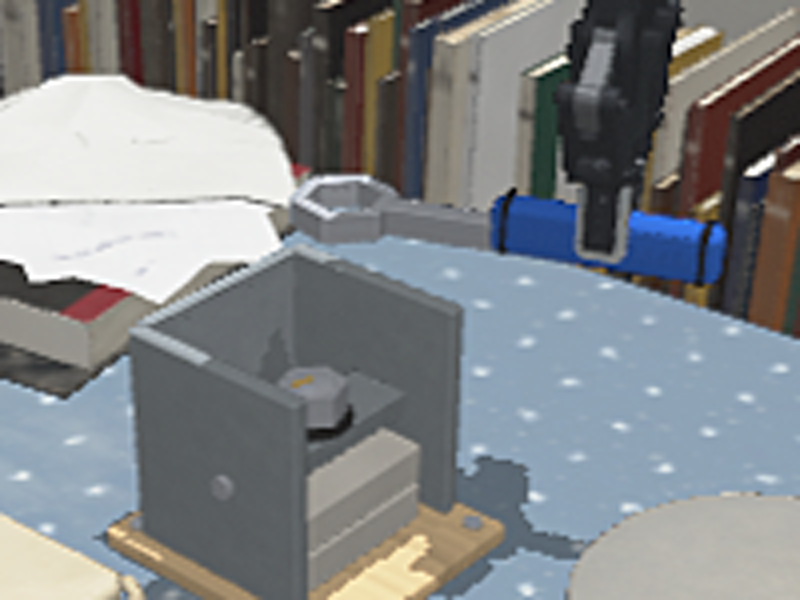

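```bash
python3 - <<'E'
import cv2
im=cv2.imread("pics/w7.png");cv2.imwrite("pics/w7z.png",cv2.resize(im[0:100,190:310],(720,600),interpolation=cv2.INTER_CUBIC))
E
```

```text
(no output)
```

View pics/w7z.png

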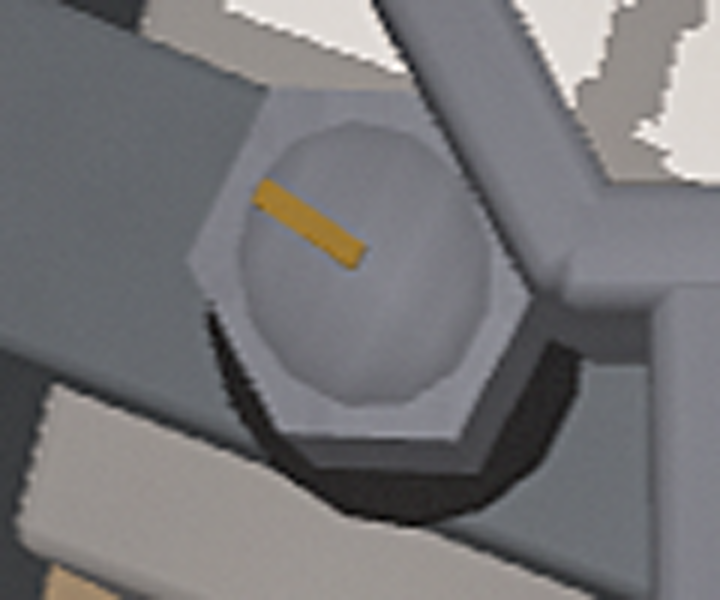

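```bash
python3 - <<'E'
from h import *
np.set_printoptions(precision=3,suppress=True)
z=np.load("w7.npz");d={"mtx":z["K"],"world_from_camera":z["T"]}
C=np.array([(265,88),(190,263),(280,435),(458,440),(532,297)])/6+[190,0]-.4
w=onz(d,C,97)[:,:2]
# least-squares fit hex: centre + Rc*(cos(a+k60))
from scipy.optimize import least_squares
def f(q):
    a=q[2]+np.arange(5)*np.pi/3; return np.r_[(w[:,0]-q[0]-q[3]*np.cos(a)),(w[:,1]-q[1]-q[3]*np.sin(a))]
a0=np.arctan2(w[0,1]-w[:,1].mean(),w[0,0]-w[:,0].mean())
c=w[[0,3]].mean(0)
r=least_squares(f,[*c,a0,17.3]);print(r.x,f(r.x)); print("flat normals",[(r.x[2]+np.pi/6+k*np.pi/3) for k in range(-4,3)])
m=onz(d,np.array([(262,190),(360,260)])/6+[190,0]-.4,99)[:,:2];v=m[0]-m[1];print("mark",np.arctan2(v[1],v[0]),m)
print("dome c",onz(d,np.array([(366,264)])/6+[190,0]-.4,97.5))
# ring in tool frame from neck axis : neck edges px
p=z["p"];R=z["R"];print("tcp",p,"toolyaw",np.arctan2(R[1,1],R[0,1]))
e=onz(d,[(316,52),(316,180)],143.3+21+15)[:,:2];v=e[0]-e[1];print("neck yaw",np.arctan2(v[1],v[0]),e, "lateral off", (e-p[:2])@R[:2,2],(e-p[:2])@R[:2,1])
# ring lower outer corners
e=onz(d,[(285,50),(350,50)],143.3+21+15);print((e-p)@R)
E
```

```text
[601.315 -97.541   0.784  17.057] [ 0.402  0.194  0.115  0.645 -1.355  0.848 -0.178 -0.171 -0.695  0.197]
flat normals [np.float64(-2.8810570317355326), np.float64(-1.8338594805389352), np.float64(-0.7866619293423374), np.float64(0.26053562185426027), np.float64(1.307733173050858), np.float64(2.3549307242474553), np.float64(3.402128275444053)]
mark 1.2965789063325648 [[604.902 -87.029]
 [601.963 -97.474]]
dome c [[602.118 -97.739  97.5  ]]
tcp [ 490.698 -172.673  143.3  ] toolyaw 0.30518040617819153
neck yaw 0.3073561809259349 [[ 589.735 -141.787]
 [ 545.476 -155.835]] lateral off [0.298 0.4  ] [103.741  57.306]
[[-36.172 104.313 -11.107]
 [-36.181 104.365  12.775]]
```

Call:
apply_moves(
  targets="0 1 -15 1 1;0 2 -30 2 1;0 3 -42 2.9 1;5 3.1 -45 2.9 1;20 3.1 -45 2.9 1;40 3.1 -45 2.9 1;52 3.1 -45 2.9 1;56 3.1 -45 2.9 1;56 3.1 -45 2.9 1;56 3.1 -45 2.9 1",
)

```text
clock: 10.12
position: [480.8, -129.0, 88.3]
ee_rot: [0.432, 0.559, -0.433, 0.56]
contact_force: [-0.3, 0.1, -1.5]
gripper_width: 16.2
```

```bash
cat > look.py <<'E'
from h import *
import sys
np.set_printoptions(precision=3,suppress=True)
n=sys.argv[1]
s,R=tool();print(s["clock"],s["position"],"yaw",np.arctan2(R[1,1],R[0,1]).round(4),"F",s["contact_force"],"T",s["wrist_torque"],s["gripper_width"])
d=get_image("wrist");cv2.imwrite(f"pics/w{n}.png",d["img"][:,:,::-1])
d=get_image("scene");cv2.imwrite(f"pics/s{n}.png",cv2.resize(d["img"][140:260,250:410,::-1],(800,600),interpolation=cv2.INTER_CUBIC))
E
python3 look.py 8
```

```text
10.1167 [ 480.758 -128.97    88.322] yaw 0.2546 F [-0.342  0.137 -1.505] T [-0.051  0.113 -0.008] 16.24096195585521
```

View pics/s8.png

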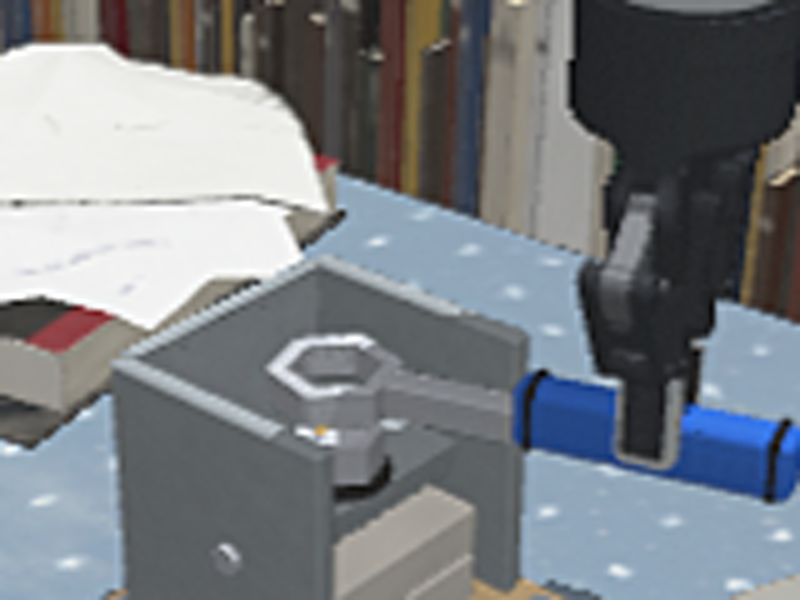

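View pics/w8.png

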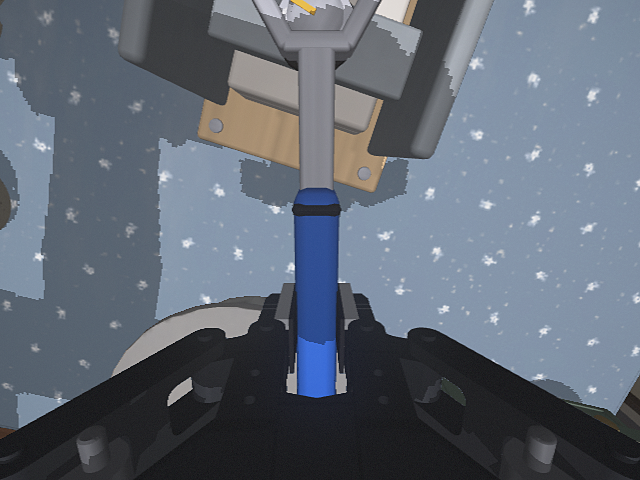

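```bash
python3 - <<'E'
from h import *
np.set_printoptions(precision=1,suppress=True)
d=get_image("scene");f=lambda P:(proj(d,P)-[250,140]+.4)*5
s,R=tool();ring=s["position"]+125.3*R[:,1]+.4*R[:,2];ring[2]=s["position"][2]+21+15;print(ring)
print("ring top pred",f(ring))
a=0.255+np.pi/6+np.arange(6)*np.pi/3
print("outer",f(np.c_[ring[0]+23.9*np.cos(a),ring[1]+23.9*np.sin(a),np.full(6,ring[2])]))
print("hole",f(np.c_[ring[0]+18.25*np.cos(a),ring[1]+18.25*np.sin(a),np.full(6,ring[2])]))
print("head top pred",f([[601.5,-97.6,97],[599,-99,97]]))
print("headcorners",f(np.c_[601.5+17.3*np.cos(a),-97.6+17.3*np.sin(a),np.full(6,97)]))
E
```

```text
[602.4 -97.3 125.1]
ring top pred [[334.2 359.8]]
outer [[270.6 363.3]
 [307.3 388.9]
 [372.  385.2]
 [397.5 356.3]
 [359.9 332. ]
 [297.7 335.3]]
hole [[285.6 362.5]
 [313.7 381.9]
 [363.  379.1]
 [382.5 357.1]
 [353.9 338.4]
 [306.2 341. ]]
head top pred [[337.2 424.8]
 [344.6 425.4]]
headcorners [[292.  427.4]
 [318.2 446.4]
 [364.  443.7]
 [382.3 422.2]
 [355.6 403.8]
 [311.1 406.4]]
```

Call:
apply_moves(
  targets="4 -0.8 0 0 1;7 -0.8 0 0 1;9 -0.8 0 0 1;10 -0.8 0 0 1;10 -0.8 0 0 1",
)

```text
clock: 10.68
position: [479.2, -128.5, 77.9]
ee_rot: [0.432, 0.56, -0.432, 0.559]
contact_force: [-0.2, 0.1, -1.6]
gripper_width: 17.0
```

Call:
apply_moves(
  targets="1 0 0 0 1;2 0 0 0 1;3 0 0 0 1;3 0 0 0 1;3 0 0 0 1",
)

```text
clock: 11.1
position: [479.4, -128.5, 75.1]
ee_rot: [0.432, 0.56, -0.432, 0.559]
contact_force: [-0.2, -1.6, -2.4]
gripper_width: 16.4
```

Call:
apply_moves(
  targets="1 0 0 0 1;2 0 0 0 1;3 0 0 0 1;3 0 0 0 1;3 0 0 0 1",
)

```text
clock: 11.52
position: [479.4, -128.5, 72.1]
ee_rot: [0.432, 0.56, -0.432, 0.559]
contact_force: [1.2, 0.4, -2.7]
gripper_width: 16.5
```

```bash
python3 look.py 9
```

```text
11.5167 [ 479.429 -128.466   72.099] yaw 0.2551 F [ 1.158  0.449 -2.669] T [-0.025  0.146 -0.03 ] 16.53935501345473
```

View pics/s9.png

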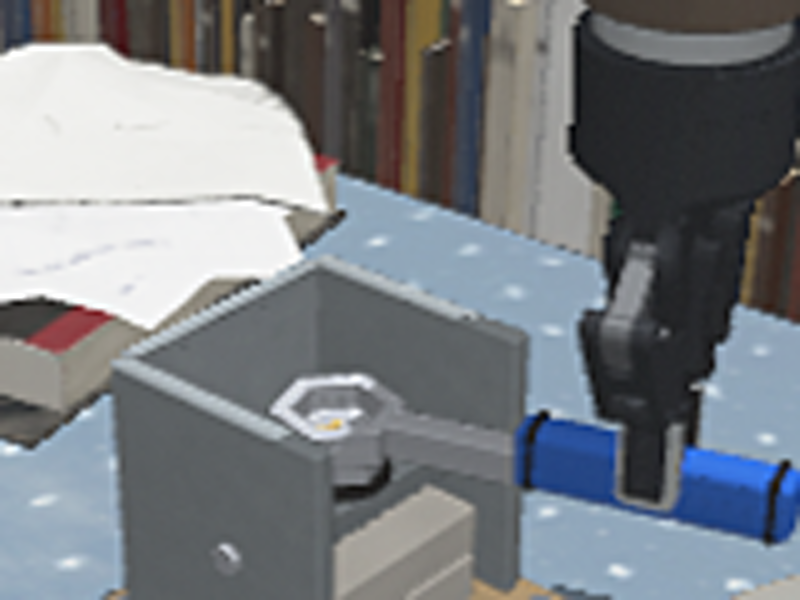

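Call:
apply_moves(
  targets="1 0 0 0 1;2 0 0 0 1;3 0 0 0 1;4 0 0 0 1;4 0 0 0 1",
)

```text
clock: 12.03
position: [479.4, -128.5, 68.0]
ee_rot: [0.432, 0.56, -0.432, 0.559]
contact_force: [0.1, 0.6, -2.2]
gripper_width: 16.5
```

Call:
apply_moves(
  targets="1 0 0 0 1;2 0 0 0 1;3 0 0 0 1;4 0 0 0 1;4 0 0 0 1",
)

```text
clock: 12.45
position: [479.4, -128.5, 64.0]
ee_rot: [0.432, 0.56, -0.432, 0.559]
contact_force: [-0.7, 0.7, -2.1]
gripper_width: 16.3
```

```bash
python3 look.py 10
```

```text
12.45 [ 479.399 -128.48    63.973] yaw 0.255 F [-0.742  0.666 -2.067] T [-0.105  0.236 -0.044] 16.3186802997508
```

View pics/s10.png

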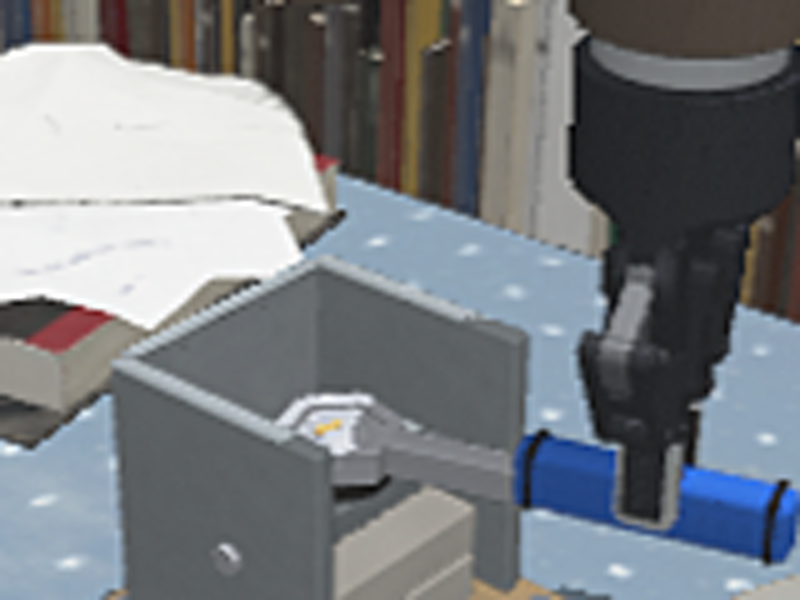

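Call:
apply_moves(
  targets="1 0 0 0 1;2 0 0 0 1;3 0 0 0 1;3 0 0 0 1;3 0 0 0 1",
)

```text
clock: 12.97
position: [479.4, -128.5, 61.1]
ee_rot: [0.432, 0.56, -0.432, 0.559]
contact_force: [-0.4, -0.7, -2.4]
gripper_width: 16.7
```

```bash
python3 look.py 11
```

```text
12.9667 [ 479.411 -128.472   61.101] yaw 0.2551 F [-0.403 -0.699 -2.399] T [-0.09   0.206 -0.017] 16.66460997404269
```

View pics/s11.png

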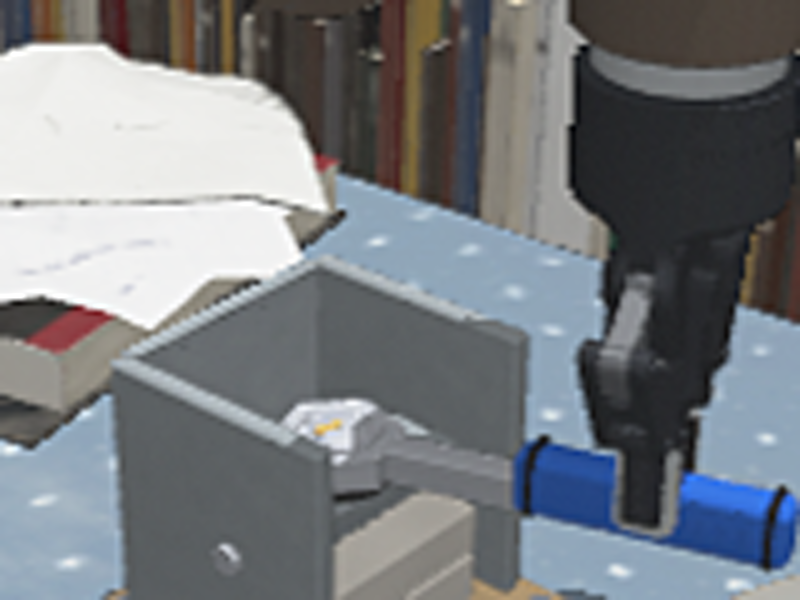

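Call:
apply_moves(
  targets="0.5 0 0 0 1;1 0 0 0 1;1.5 0 0 0 1;1.5 0 0 0 1",
)

```text
clock: 13.4
position: [479.4, -128.5, 59.7]
ee_rot: [0.432, 0.56, -0.432, 0.56]
contact_force: [-1.8, 0.0, -0.8]
gripper_width: 16.6
```

Call:
apply_moves(
  targets="0 0.1 -4.4 2 1;0 0.4 -9.8 4.5 1;0 0.9 -15.3 7 1;0 1.7 -20.7 9.5 1;0 2.7 -26.1 12 1;0 4 -31.4 14.5 1;0 5.5 -36.6 17 1;0 7.2 -41.8 19.5 1;0 9.1 -46.9 22 1;0 9.1 -46.9 22 1",
)

```text
clock: 14.23
position: [475.8, -80.8, 59.8]
ee_rot: [-0.531, -0.467, 0.532, -0.467]
contact_force: [-2.7, -2.7, 0.1]
gripper_width: 16.4
```

```bash
python3 look.py 12
```

```text
14.2333 [475.799 -80.75   59.766] yaw -0.129 F [-2.657 -2.683  0.084] T [-0.955  0.667 -0.089] 16.425788960463134
```

View pics/s12.png

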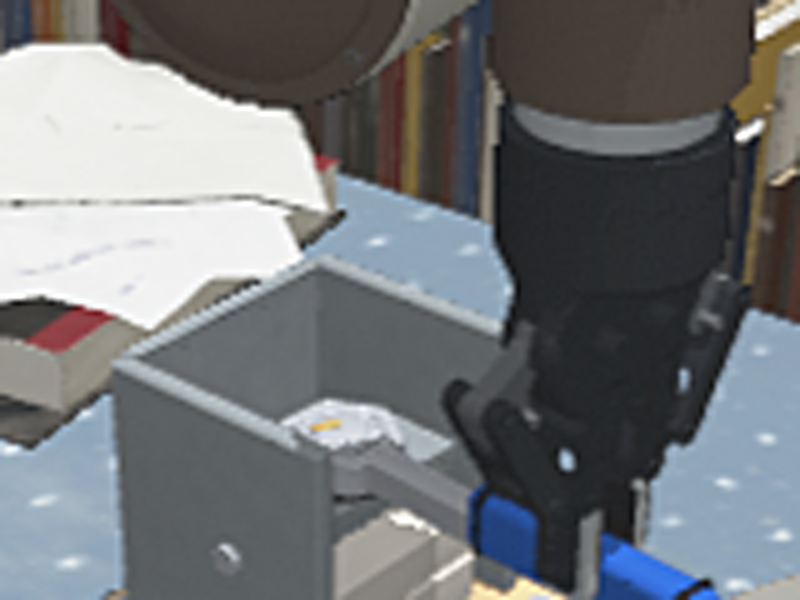

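View pics/w12.png

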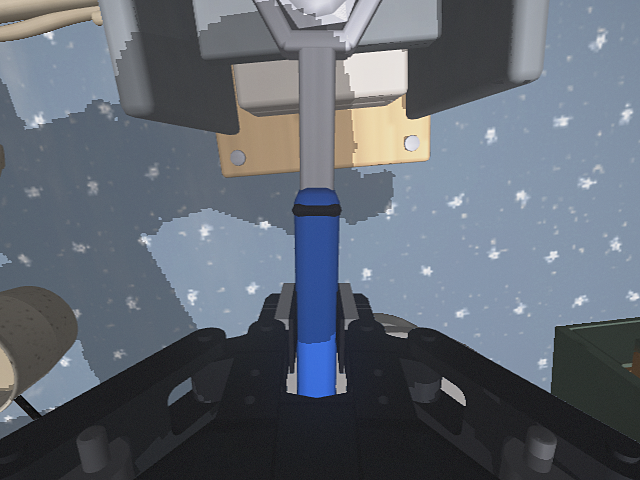

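Call:
apply_moves(
  targets="0 0 -6.6 3 1;0 0.3 -13.1 6 1;0 1 -19.6 9 1;0 2.2 -26.1 12 1;0 3.8 -32.4 15 1;0 5.6 -38.7 18 1;0 7.8 -44.9 21 1;0 10.3 -51 24 1;0 13.2 -56.9 27 1;0 13.2 -56.9 27 1",
)

```text
clock: 15.17
position: [496.8, -25.9, 59.6]
ee_rot: [-0.625, -0.33, 0.626, -0.33]
contact_force: [-2.9, -1.6, 0.4]
gripper_width: 16.6
```

```bash
python3 look.py 13
```

```text
15.1667 [496.831 -25.879  59.59 ] yaw -0.6 F [-2.934 -1.648  0.39 ] T [-0.657  0.629 -0.04 ] 16.60962588236255
```

View pics/w13.png

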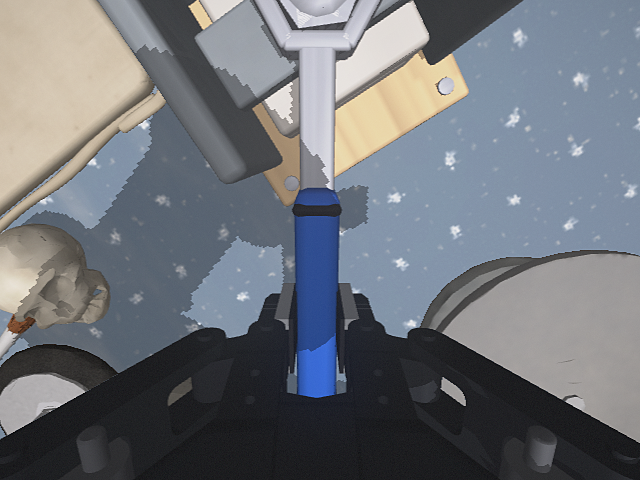

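Call:
apply_moves(
  targets="0 0.1 5 -2.3 1;0 0.3 10.9 -5 1;0 0.3 10.9 -5 1;-4 0.3 10.9 -5 1;-10 0.3 10.9 -5 1;-18 0.3 10.9 -5 1;-26 0.3 10.9 -5 1;-34 0.3 10.9 -5 1;-38 0.3 10.9 -5 1;-38 0.3 10.9 -5 1",
)

```text
clock: 16.1
position: [492.0, -35.0, 99.3]
ee_rot: [0.612, 0.357, -0.609, 0.357]
contact_force: [0.0, -0.6, -2.2]
gripper_width: 16.7
```

```bash
python3 look.py 14;python3 - <<'E'
import cv2
im=cv2.imread("pics/w14.png");cv2.imwrite("pics/w14z.png",cv2.resize(im[0:90,250:380],(780,540),interpolation=cv2.INTER_CUBIC))
E
```

```text
16.1 [491.989 -34.955  99.274] yaw -0.5126 F [ 0.017 -0.63  -2.238] T [0.01  0.082 0.012] 16.699246728266456
```

View pics/w14z.png

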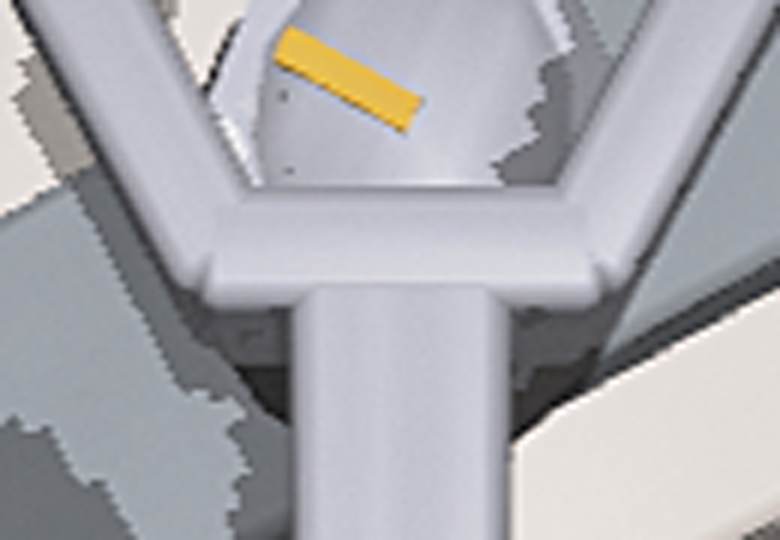

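View pics/s14.png

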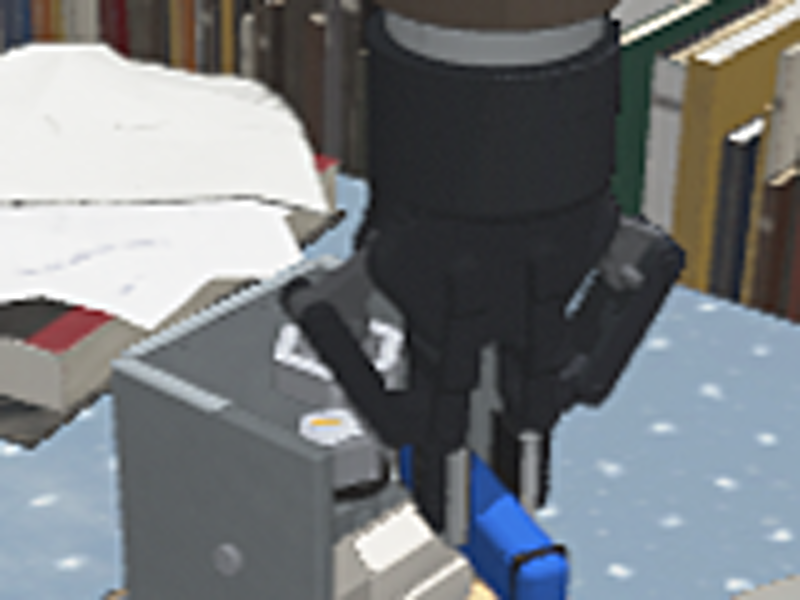

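```bash
python3 - <<'E'
from h import *
np.set_printoptions(precision=3,suppress=True)
d=get_image("wrist");s,R=tool()
m=onz(d,np.array([(283,47),(412,116)])/6+[250,0]-.4,99)[:,:2];v=m[0]-m[1];a=np.arctan2(v[1],v[0]);print(s["position"],m,"mark",a,"head yaw equiv",a-np.pi/3,a)
E
```

```text
[490.591 -35.23   97.529] [[609.415 -91.655]
 [600.759 -97.859]] mark 0.6217999927205177 head yaw equiv -0.42539755847607996 0.6217999927205177
```

```bash
python3 - <<'E'
from h import *
import cv2
d=get_image("wrist");im=d["img"][:,:,::-1];cv2.imwrite("pics/w15z.png",cv2.resize(im[0:40,270:360],(810,360),interpolation=cv2.INTER_CUBIC))
s,R=tool();print(s["position"],np.arctan2(R[1,1],R[0,1]))
E
```

```text
[490.50224323 -35.27364003  97.35202412] -0.5130199589954719
```

View pics/w15z.png

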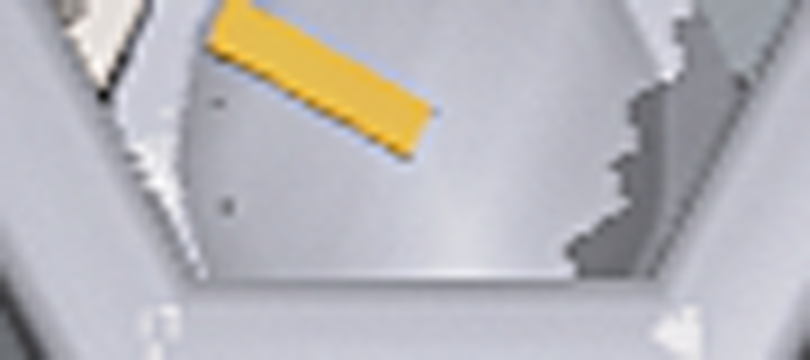

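```bash
python3 - <<'E'
from h import *
d=get_image("wrist")
for a,b in(((255,0),(435,110)),((208,42),(410,158))):
  for z in(98,99.5):
    m=onz(d,np.array([a,b])/9+[270,0]-.4,z)[:,:2];v=m[0]-m[1];print(np.arctan2(v[1],v[0]),m.round(1).tolist())
z=np.load("w7.npz");d={"mtx":z["K"],"world_from_camera":z["T"]}
for a,b in(((268,178),(368,246)),((252,200),(355,270))):
    m=onz(d,np.array([a,b])/6+[190,0]-.4,99)[:,:2];v=m[0]-m[1];print("w7",np.arctan2(v[1],v[0]),m.round(1).tolist())
E
```

```text
0.5709562703956342 [[611.5, -93.8], [603.0, -99.3]]
0.5709562703956367 [[611.0, -93.6], [602.6, -99.0]]
0.5943219243604401 [[611.1, -90.9], [601.8, -97.2]]
0.59432192436044 [[610.6, -90.7], [601.4, -96.9]]
w7 1.320762332069986 [[606.1, -87.3], [603.4, -97.9]]
w7 1.3192145116196903 [[603.8, -86.3], [601.0, -97.2]]
```

Call:
apply_moves(
  targets="0 0.7 13.5 -6.2 1;0 2.9 26.9 -12.4 1;0 6.5 40 -18.6 1;0 11.6 52.6 -24.8 1;0 18 64.5 -31 1;0 25.7 75.7 -37.2 1;0 34.6 86 -43.4 1;0 44.5 95.2 -49.6 1;0 55.4 103.3 -55.8 1;0 67.5 110.4 -62.2 1",
)

```text
clock: 17.18
position: [495.1, -165.3, 97.2]
ee_rot: [0.337, 0.622, -0.337, 0.621]
contact_force: [1.2, 0.9, -2.0]
gripper_width: 16.6
```

Call:
apply_moves(
  targets="0 0 0 0 1;0 0 0 0 1;0 0 0 0 1",
)

```text
clock: 17.43
position: [494.8, -164.3, 97.2]
ee_rot: [0.339, 0.621, -0.339, 0.62]
contact_force: [0.4, 0.4, -2.6]
gripper_width: 16.6
```

```bash
python3 look.py 16;python3 - <<'E'
import cv2
im=cv2.imread("pics/w16.png");cv2.imwrite("pics/w16z.png",cv2.resize(im[0:90,250:380],(780,540),interpolation=cv2.INTER_CUBIC))
from h import *
s,R=tool();print("ring",s["position"]+125.3*R[:,1]+.4*R[:,2])
E
```

```text
17.4333 [ 494.847 -164.293   97.18 ] yaw 0.5707 F [ 0.404  0.408 -2.645] T [-0.079  0.061 -0.018] 16.557781106698343
ring [600.59673749 -96.49868967  97.4343297 ]
```

View pics/w16z.png

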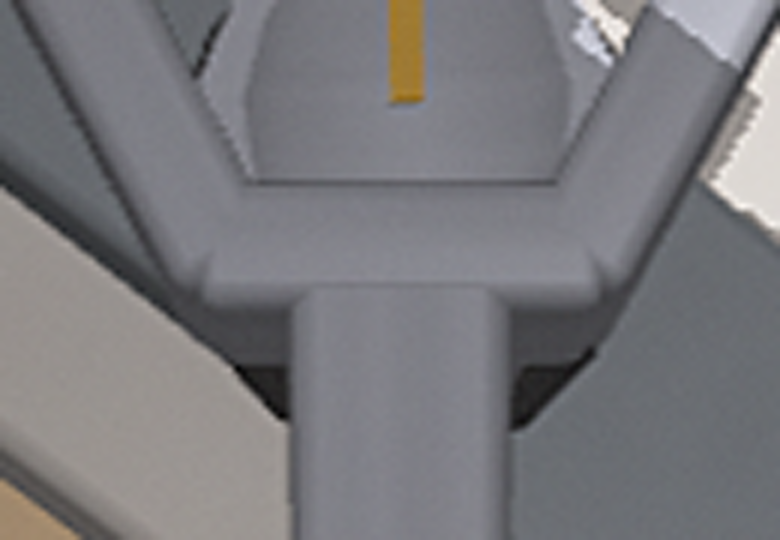

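View pics/s16.png

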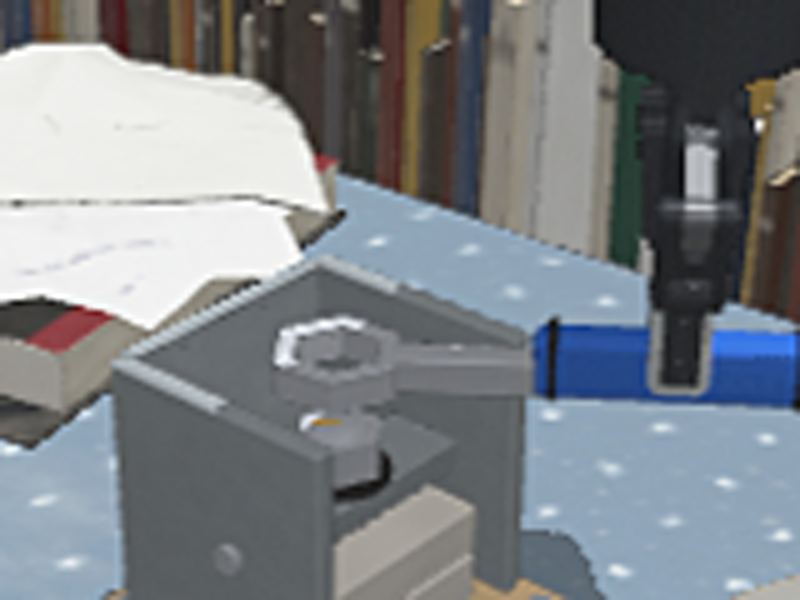

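Call:
apply_moves(
  targets="6 0 0.5 0 1;12 0 0.5 0 1;16 0 0.5 0 1;19 0 0.5 0 1;22 0 0.5 0 1;24 0 0.5 0 1;26 0 0.5 0 1;26 0 0.5 0 1",
)

```text
clock: 18.2
position: [496.3, -165.2, 72.4]
ee_rot: [0.338, 0.62, -0.338, 0.621]
contact_force: [-3.9, -1.0, 5.3]
gripper_width: 16.4
```

Call:
apply_moves(
  targets="2 0 0 0 1;4 0 0 0 1;6 0 0 0 1;8 0 0 0 1;9.5 0 0 0 1;11 0 0 0 1;11 0 0 0 1",
)

```text
clock: 18.78
position: [495.4, -165.1, 60.2]
ee_rot: [0.338, 0.621, -0.339, 0.62]
contact_force: [-3.2, -3.0, 2.7]
gripper_width: 15.8
```

```bash
python3 look.py 17
```

```text
18.7833 [ 495.382 -165.115   60.224] yaw 0.5723 F [-3.229 -3.037  2.683] T [-0.464  0.564 -0.003] 15.7892405258509
```

View pics/s17.png

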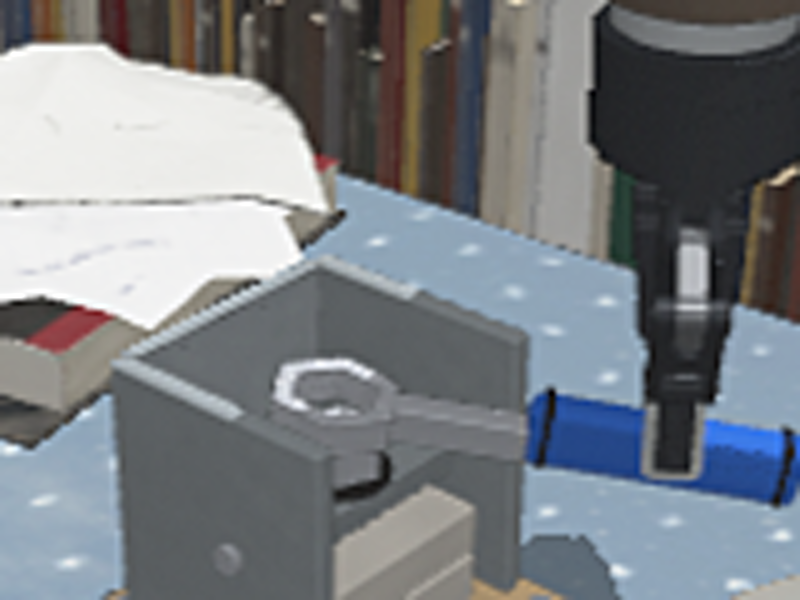

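```bash
python3 - <<'E'
import cv2
from h import *
a=cv2.imread("pics/w8.png")[0:30,270:360];b=cv2.imread("pics/w16.png")[0:30,270:360];c=cv2.imread("pics/w17.png")[0:60,230:400]
cv2.imwrite("pics/cmp.png",cv2.vconcat([cv2.resize(a,(720,240),interpolation=cv2.INTER_CUBIC),cv2.resize(b,(720,240),interpolation=cv2.INTER_CUBIC)]))
cv2.imwrite("pics/w17z.png",cv2.resize(c,(765,270),interpolation=cv2.INTER_CUBIC))
s,R=tool();print(s["position"],s["contact_force"])
E
```

```text
[ 495.39075055 -165.1053742    60.41924806] [-4.10838369 -1.73589655  3.14322286]
```

View pics/cmp.png

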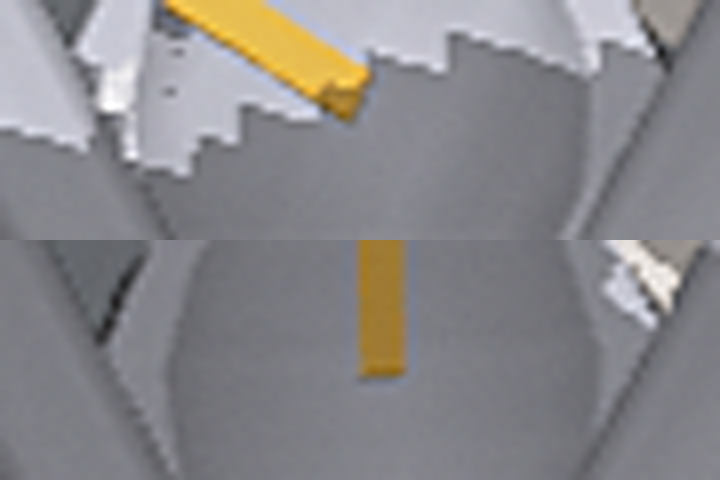

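View pics/w17z.png

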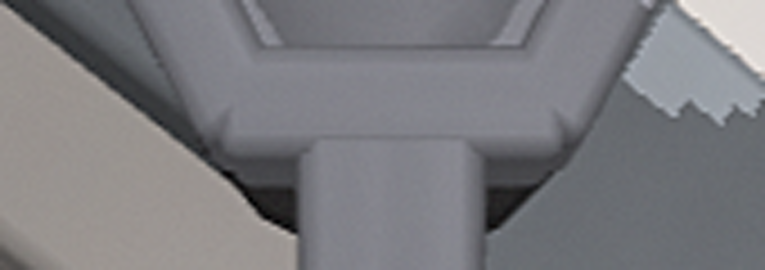

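View pics/w17.png

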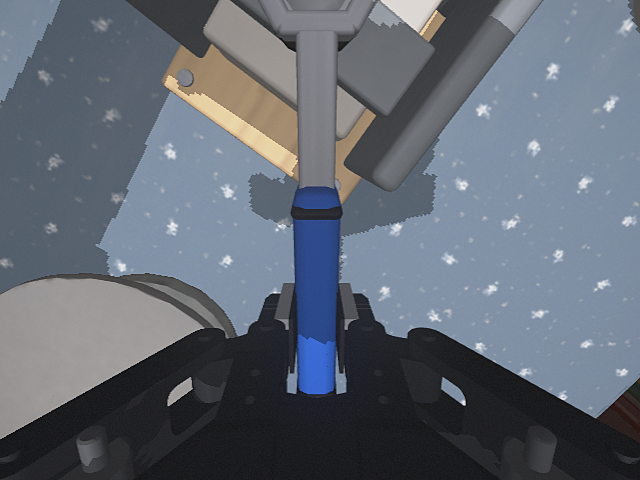

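```bash
python3 - <<'E'
from h import *
from scipy.spatial.transform import Rotation as Ro
np.set_printoptions(precision=2,suppress=True)
d=get_image("wrist");s,R=tool();T=d["world_from_camera"]
Tt=np.eye(4);Tt[:3,:3]=R;Tt[:3,3]=s["position"];X=np.linalg.inv(Tt)@T  # cam in tool
K=d["mtx"]
def head(px,z,h=99.5):
    r=X[:3,:3]@np.linalg.inv(K)@[px[0],px[1],1]; o=X[:3,3]; depth=z-h # tool x of plane
    return o+r*((depth-o[0])/r[0])
print("w8",head((314.4,12.7),88.32)," then y shift -1.4(actual move)")
print("w16",head((317.5,16.5),97.18))
print("w14", head((270+422/9-.4,134/9-.4),97.35))
for n,a,z in(("w6ring",((316.0,48),),0),): print(head((285,50),0,-36),head((350,50),0,-36))
E
```

```text
w8 [-11.18 124.77   0.46]  then y shift -1.4(actual move)
w16 [ -2.32 126.37   1.8 ]
w14 [ -2.15 127.21   1.35]
[ 36.   122.91 -16.28] [ 36.   122.96  20.2 ]
```

Call:
apply_moves(
  targets="-5 0 0 0 1;-12 0 0 0 1;-20 0 0 0 1;-28 0 0 0 1;-36 0 0 0 1;-37 0 0 0 1;-37 0 0 0 1;-37 0 0 0 1",
)

```text
clock: 19.6
position: [495.7, -164.9, 97.7]
ee_rot: [0.339, 0.621, -0.338, 0.621]
contact_force: [0.4, 0.0, -1.8]
gripper_width: 16.5
```

```bash
python3 look.py 18;python3 - <<'E'
import cv2
im=cv2.imread("pics/w18.png");cv2.imwrite("pics/w18z.png",cv2.resize(im[0:90,250:380],(780,540),interpolation=cv2.INTER_CUBIC))
E
```

```text
19.6 [ 495.654 -164.866   97.702] yaw 0.5726 F [ 0.371  0.011 -1.768] T [-0.097  0.137 -0.   ] 16.47948973564236
```

View pics/w18z.png

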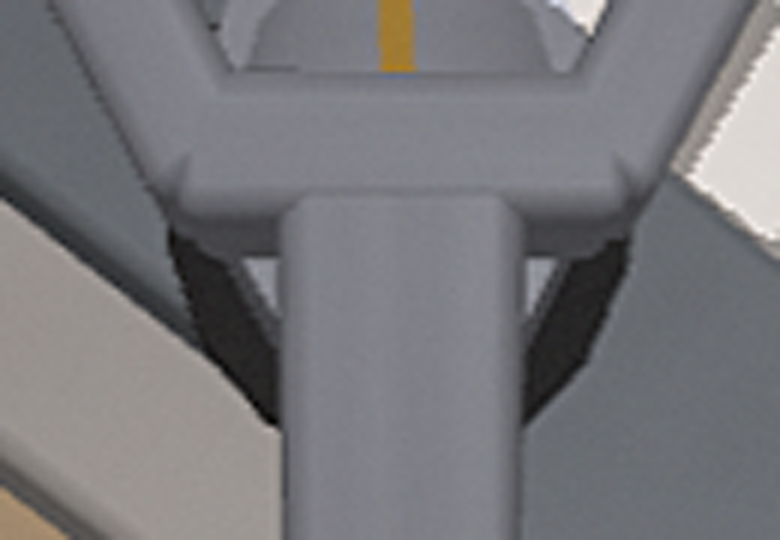

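View pics/s18.png

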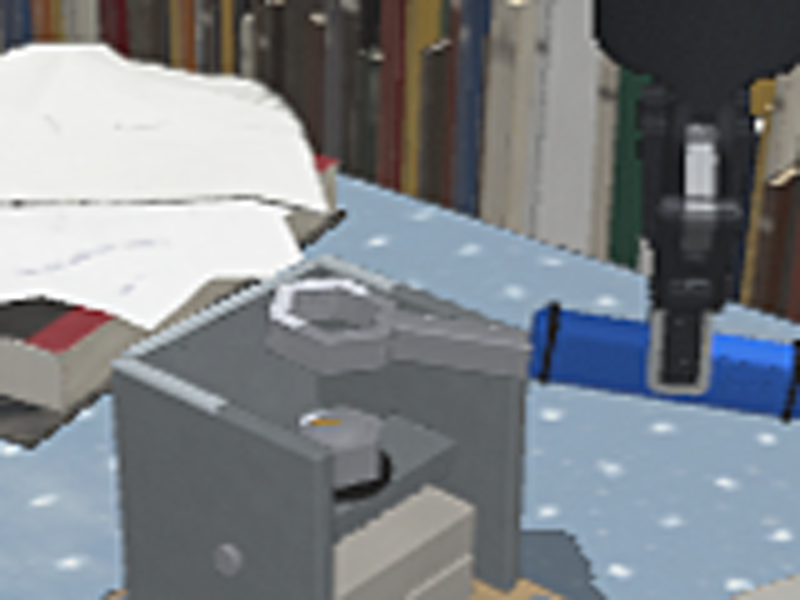

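The second seating caught on the head's rim and tilted the wrench about 0.13 rad in the pads. I'll press it flat on the bare table right of the press to level it, then reseat it more gently.

Call:
apply_moves(
  targets="-25 0 0 0 1;-50 0 5 0 1;-55 -10 25 0 1;-55 -28 60 0 1;-55 -45 95 0 1;-45 -62 125 0 1;-20 -72 138 0 1;10 -72 138 0 1;40 -72 138 0 1;70 -72 138 0 1",
)

```text
clock: 20.53
position: [509.4, -320.6, 25.8]
ee_rot: [0.339, 0.621, -0.339, 0.62]
contact_force: [1.0, -0.1, -2.9]
gripper_width: 16.6
```

Call:
apply_moves(
  targets="15 0 0 0 1;25 0 0 0 1;30 0 0 0 1;30 0 0 0 1",
)

```text
clock: 20.87
position: [509.8, -319.9, -3.2]
ee_rot: [0.338, 0.621, -0.339, 0.62]
contact_force: [0.3, -0.3, -2.2]
gripper_width: 16.7
```

Call:
apply_moves(
  targets="5 0 0 0 1;8 0 0 0 1;11 0 0 0 1;13 0 0 0 1;15 0 0 0 1;16.5 0 0 0 1;17.5 0 0 0 1;17.5 0 0 0 1",
)

```text
clock: 21.53
position: [511.8, -320.1, -17.6]
ee_rot: [0.338, 0.62, -0.338, 0.622]
contact_force: [0.6, 3.3, 6.0]
gripper_width: 16.7
```

```bash
python3 look.py 19; python3 - <<'E'
from h import *
d=get_image("scene");cv2.imwrite("pics/s19b.png",cv2.resize(d["img"][130:260,320:480,::-1],(738,600)))
E
```

```text
21.5333 [ 511.807 -320.123  -17.583] yaw 0.5737 F [0.595 3.282 5.997] T [ 0.72   0.439 -0.093] 16.67693377534171
```

View pics/s19b.png

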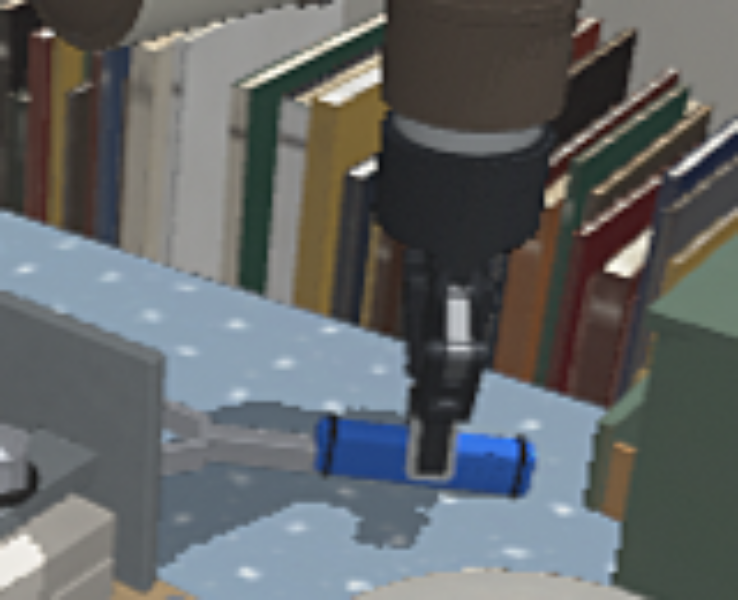

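View pics/w19.png

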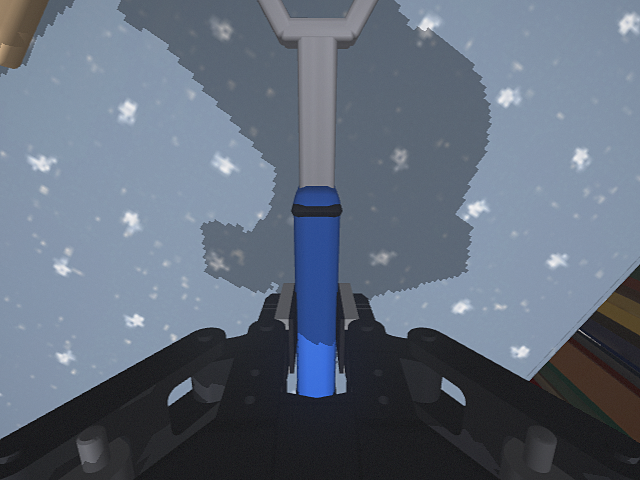

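Call:
apply_moves(
  targets="1 0 0 0 1;2 0 0 0 1;3 0 0 0 1;4 0 0 0 1;4.5 0 0 0 1;4.5 0 0 0 1;4.5 0 0 0 1",
)

```text
clock: 22.27
position: [513.7, -320.3, -21.1]
ee_rot: [0.338, 0.619, -0.337, 0.624]
contact_force: [1.8, 4.1, 8.6]
gripper_width: 16.5
```

```bash
python3 look.py 20;python3 - <<'E'
import cv2
im=cv2.imread("pics/w20.png");cv2.imwrite("pics/w20z.png",cv2.resize(im[0:90,250:380],(780,540),interpolation=cv2.INTER_CUBIC))
E
```

```text
22.2667 [ 513.731 -320.295  -21.136] yaw 0.5745 F [1.835 4.14  8.591] T [ 1.043 -0.102 -0.102] 16.49966639001148
```

View pics/w20z.png

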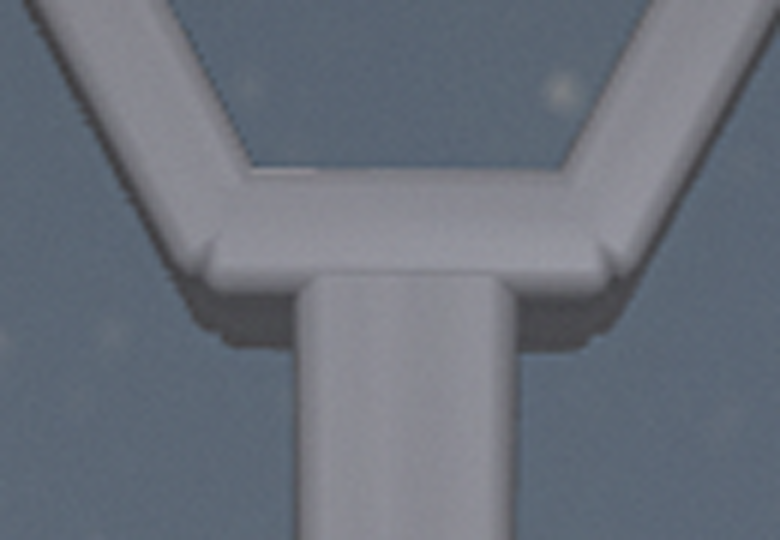

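Call:
apply_moves(
  targets="1 0 0 0 1;2 0 0 0 1;2.5 0 0 0 1;2.5 0 0 0 1;2.5 0 0 0 1",
)

```text
clock: 22.78
position: [514.0, -320.3, -21.6]
ee_rot: [0.338, 0.619, -0.337, 0.624]
contact_force: [-1.1, 7.7, 18.5]
gripper_width: 16.6
```

Call:
apply_moves(
  targets="-3 0 0 0 1;-10 0 0 0 1;-30 0 0 0 1;-60 0 0 0 1;-95 0 0 0 1;-130 0 0 0 1;-158 0 0 0 1;-162 0 0 0 1;-162 0 0 0 1",
)

```text
clock: 23.53
position: [511.0, -320.4, 137.5]
ee_rot: [0.339, 0.619, -0.338, 0.622]
contact_force: [-0.1, -0.1, -3.0]
gripper_width: 16.2
```

```bash
python3 look.py 21;python3 - <<'E'
import cv2
im=cv2.imread("pics/w21.png");cv2.imwrite("pics/w21z.png",cv2.resize(im[0:90,250:380],(780,540),interpolation=cv2.INTER_CUBIC))
E
```

```text
23.5333 [ 510.973 -320.415  137.516] yaw 0.5724 F [-0.066 -0.079 -3.03 ] T [-0.052  0.056 -0.058] 16.23971484007491
```

View pics/w21z.png

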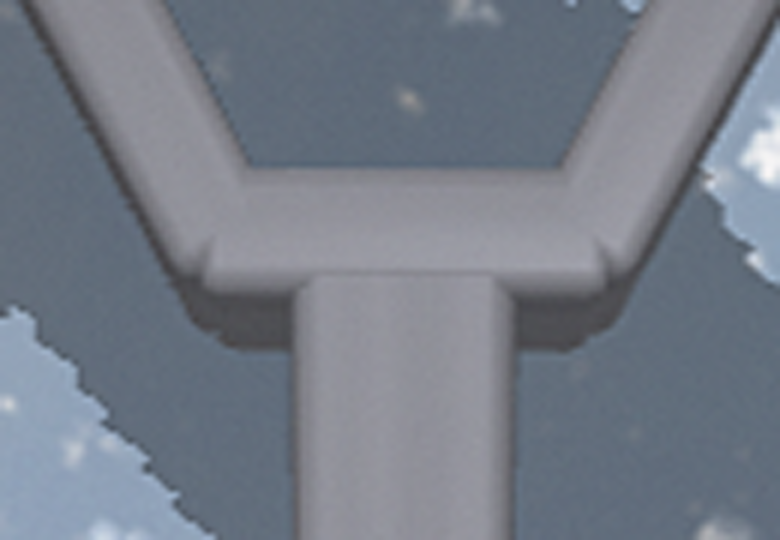

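```bash
python3 - <<'E'
from h import *
np.set_printoptions(precision=2,suppress=True)
d=get_image("wrist");s,R=tool();T=d["world_from_camera"]
Tt=np.eye(4);Tt[:3,:3]=R;Tt[:3,3]=s["position"];X=np.linalg.inv(Tt)@T;K=d["mtx"];np.savez("cam.npz",X=X,K=K)
def pt(px,tx):
    r=X[:3,:3]@np.linalg.inv(K)@[px[0],px[1],1];o=X[:3,3];return o+r*((tx-o[0])/r[0])
for n,c,tx in(("ref w16",[(245,183),(558,183),(205,300),(603,300)],-36),("now",[(247,168),(562,168),(208,288),(600,288)],-38)):
    for q in c: print(n,pt((250+q[0]/6-.4,q[1]/6-.4),tx))
E
```

```text
ref w16 [-36.   111.03  -8.03]
ref w16 [-36.   111.07  11.04]
ref w16 [-36.   104.66 -10.62]
ref w16 [-36.   104.7   13.96]
now [-38.   111.21  -7.76]
now [-38.   111.24  11.12]
now [-38.   104.79 -10.25]
now [-38.   104.82  13.57]
```

Call:
apply_moves(
  targets="-10 10 -20 0 1;-10 28 -55 0 1;-10 46 -90 0 1;-10 62 -120 0 1;-10 71 -138 0 1;0 71 -140 0 1;20 71 -140 0 1;36 71 -140 0 1;41 71 -140 0 1;41 71 -140 0 1",
)

```text
clock: 24.52
position: [491.7, -163.7, 91.3]
ee_rot: [0.337, 0.623, -0.34, 0.619]
contact_force: [0.2, -0.4, -2.1]
gripper_width: 16.6
```

Call:
apply_moves(
  targets="0 0 0 0 1;0 0 0 0 1",
)

```text
clock: 24.68
position: [494.5, -164.1, 94.6]
ee_rot: [0.338, 0.621, -0.338, 0.621]
contact_force: [0.3, 0.8, -2.0]
gripper_width: 16.7
```

```bash
python3 look.py 22;python3 - <<'E'
import cv2
im=cv2.imread("pics/w22.png");cv2.imwrite("pics/w22z.png",cv2.resize(im[0:60,260:370],(770,420),interpolation=cv2.INTER_CUBIC))
E
```

```text
24.6833 [ 494.465 -164.124   94.622] yaw 0.5727 F [ 0.269  0.812 -1.984] T [-0.046  0.132  0.035] 16.687849948938684
```

View pics/w22z.png

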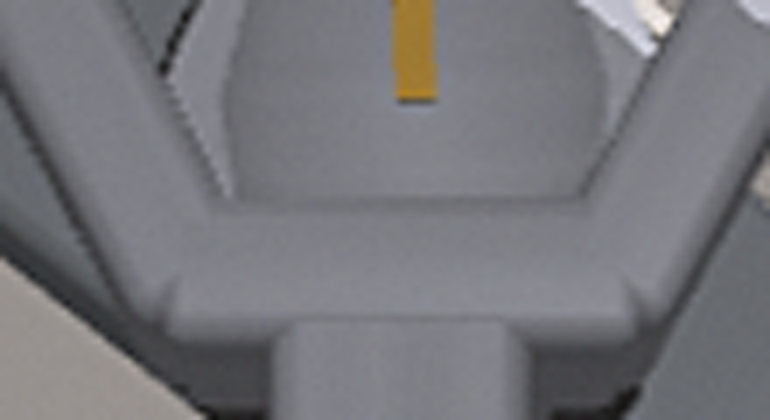

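View pics/s22.png

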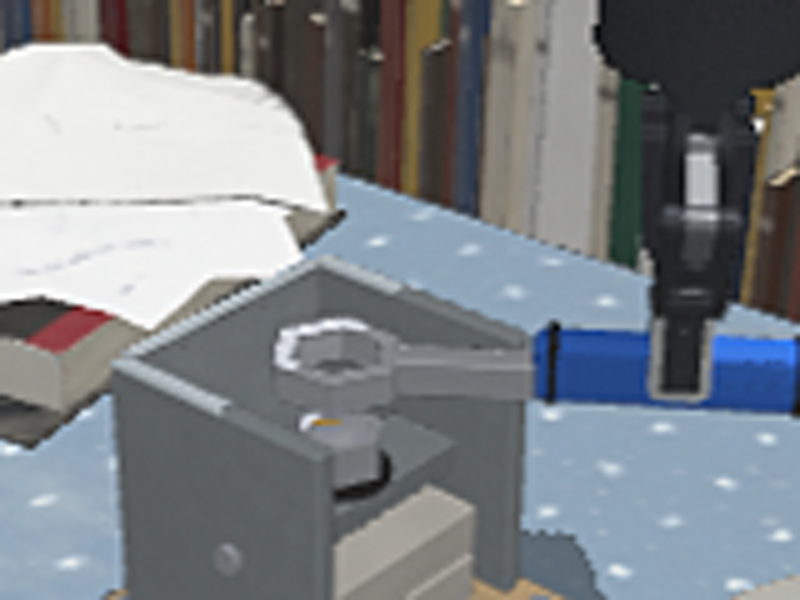

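```bash
cat > pt.py <<'E'
import numpy as np
c=np.load("cam.npz");X=c["X"];K=c["K"]
def pt(px,tx):
    r=X[:3,:3]@np.linalg.inv(K)@[px[0],px[1],1];o=X[:3,3];return (o+r*((tx-o[0])/r[0])).round(2)
E
python3 - <<'E'
from pt import *
f=lambda q,z,h:pt((260+q[0]/7-.4,q[1]/7-.4),z-h)
print("mark in",f((417,100),94.6,99.5),"mark top",f((413,2),94.6,99.3))
for q in((222,203),(585,203),(170,335),(635,335)):print(f(q,0,38))
print("left corner",f((165,75),94.6,97),"right low?",f((660,60),94.6,97))
E
```

```text
mark in [ -4.9  126.98   2.72] mark top [ -4.7  132.41   2.45]
[-38.   110.89  -7.57]
[-38.   110.92  11.09]
[-38.   104.83 -10.39]
[-38.   104.87  13.83]
left corner [ -2.4  129.21 -13.39] right low? [ -2.4  130.1   18.26]
```

Call:
apply_moves(
  targets="3 0.1 1 -0.5 1;6 0.3 3.1 -1 1;9 0.3 3.1 -1 1;11 0.3 3.1 -1 1;12 0.3 3.1 -1 1;12 0.3 3.1 -1 1;12 0.3 3.1 -1 1",
)

```text
clock: 25.37
position: [495.8, -166.3, 82.1]
ee_rot: [0.333, 0.624, -0.333, 0.624]
contact_force: [-0.3, -0.7, -2.2]
gripper_width: 16.6
```

```bash
python3 look.py 23;python3 - <<'E'
import cv2
im=cv2.imread("pics/w23.png");cv2.imwrite("pics/w23z.png",cv2.resize(im[0:60,260:370],(770,420),interpolation=cv2.INTER_CUBIC))
E
```

```text
25.3667 [ 495.819 -166.283   82.118] yaw 0.5902 F [-0.275 -0.653 -2.225] T [-0.044  0.066 -0.03 ] 16.574127835021116
```

View pics/w23z.png

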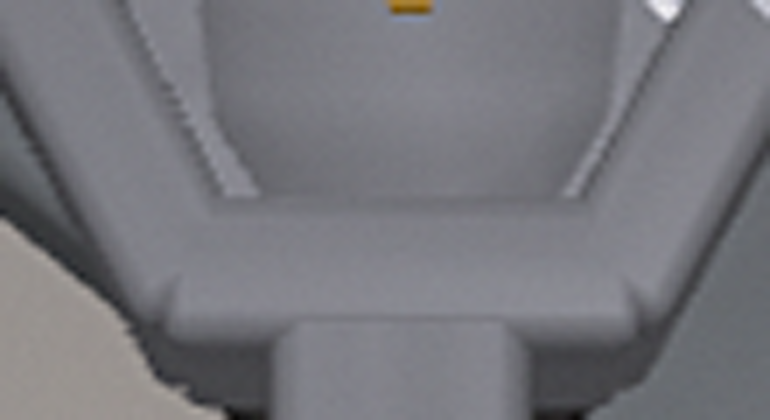

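View pics/s23.png

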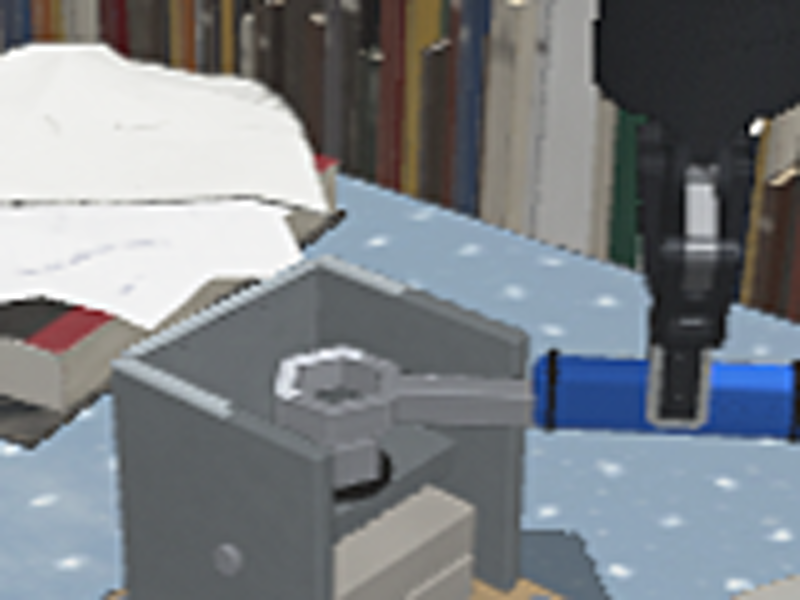

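```bash
python3 - <<'E'
from pt import *
f=lambda q,z,h:pt((260+q[0]/7-.4,q[1]/7-.4),z-h)
print("mark in",f((411,11),82.1,99.5),"dome edges at ring row",f((258,197),82.1,97),f((565,197),82.1,97))
E
```

```text
mark in [-17.4  127.16   2.25] dome edges at ring row [-14.9  118.42  -6.9 ] [-14.9  118.45  11.54]
```

Call:
apply_moves(
  targets="1 0.4 0.5 0 1;2 0.4 0.5 0 1;3 0.4 0.5 0 1;4 0.4 0.5 0 1;4 0.4 0.5 0 1;4 0.4 0.5 0 1",
)

```text
clock: 25.97
position: [496.4, -166.5, 78.1]
ee_rot: [0.333, 0.624, -0.333, 0.624]
contact_force: [-0.4, -0.1, -2.2]
gripper_width: 16.5
```

Call:
apply_moves(
  targets="1 0 0 0 1;2 0 0 0 1;3 0 0 0 1;3 0 0 0 1;3 0 0 0 1",
)

```text
clock: 26.38
position: [496.4, -166.5, 75.1]
ee_rot: [0.333, 0.624, -0.333, 0.624]
contact_force: [0.3, -0.7, -2.1]
gripper_width: 16.8
```

Call:
apply_moves(
  targets="0.7 0 0 0 1;1.4 0 0 0 1;2 0 0 0 1;2 0 0 0 1;2 0 0 0 1",
)

```text
clock: 26.8
position: [496.6, -166.6, 73.5]
ee_rot: [0.333, 0.624, -0.333, 0.624]
contact_force: [-1.0, -0.2, 0.3]
gripper_width: 16.7
```

Call:
apply_moves(
  targets="0.7 0 0 0 1;1.4 0 0 0 1;2 0 0 0 1;2 0 0 0 1;2 0 0 0 1",
)

```text
clock: 27.22
position: [496.7, -166.8, 71.7]
ee_rot: [0.333, 0.623, -0.333, 0.624]
contact_force: [-2.5, -1.3, 4.6]
gripper_width: 16.3
```

```bash
python3 look.py 24
```

```text
27.2167 [ 496.75  -166.751   71.66 ] yaw 0.59 F [-2.521 -1.284  4.613] T [-0.254  0.304 -0.005] 16.294997055800863
```

View pics/s24.png

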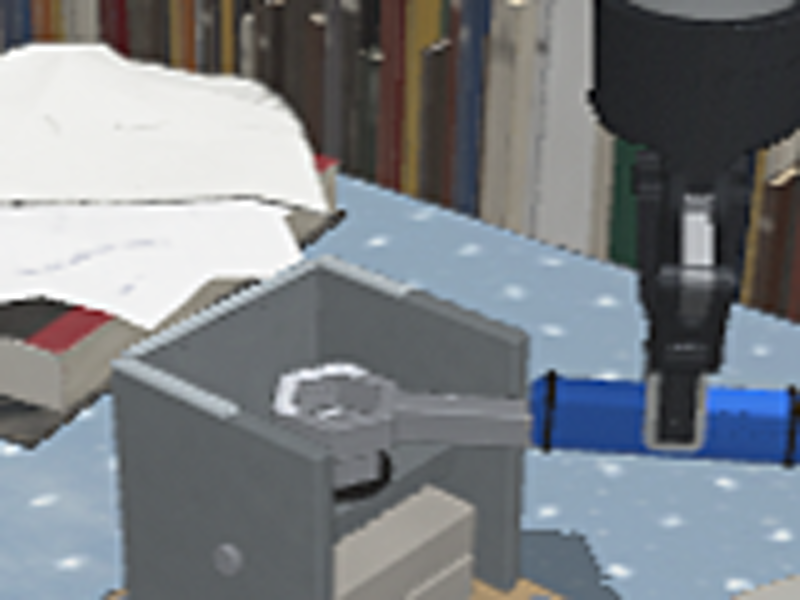

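Call:
apply_moves(
  targets="-3 0 0 0 1;-4 -0.9 0 0 1;-4 -0.9 0 0 1;-3 -0.9 0 0 1;-2 -0.9 0 0 1;-1 -0.9 0 0 1;-1 -0.9 0 0 1",
)

```text
clock: 27.9
position: [495.3, -166.9, 71.6]
ee_rot: [0.333, 0.624, -0.333, 0.623]
contact_force: [0.0, 0.2, -2.8]
gripper_width: 16.6
```

Call:
apply_moves(
  targets="0.7 0 0 0 1;1.4 0 0 0 1;2 0 0 0 1;2 0 0 0 1;2 0 0 0 1",
)

```text
clock: 28.32
position: [495.7, -167.0, 70.2]
ee_rot: [0.333, 0.624, -0.333, 0.624]
contact_force: [0.6, -0.9, -2.3]
gripper_width: 16.5
```

Call:
apply_moves(
  targets="0.7 0 0 0 1;1.4 0 0 0 1;2 0 0 0 1;2 0 0 0 1;2 0 0 0 1",
)

```text
clock: 28.73
position: [495.7, -167.0, 68.2]
ee_rot: [0.333, 0.624, -0.333, 0.624]
contact_force: [-0.3, -0.1, -1.9]
gripper_width: 16.4
```

Past the rim with no contact force, so the hole is on the head. I'll keep lowering.

Call:
apply_moves(
  targets="0.8 0 0 0 1;1.6 0 0 0 1;2.4 0 0 0 1;3.2 0 0 0 1;4 0 0 0 1;4 0 0 0 1",
)

```text
clock: 29.23
position: [495.5, -167.0, 64.0]
ee_rot: [0.333, 0.624, -0.333, 0.624]
contact_force: [-0.6, 0.0, -2.4]
gripper_width: 16.7
```

```bash
python3 look.py 25
```

```text
29.2333 [ 495.543 -166.968   63.976] yaw 0.5901 F [-0.59   0.011 -2.417] T [-0.123  0.152 -0.041] 16.704613172560887
```

View pics/s25.png

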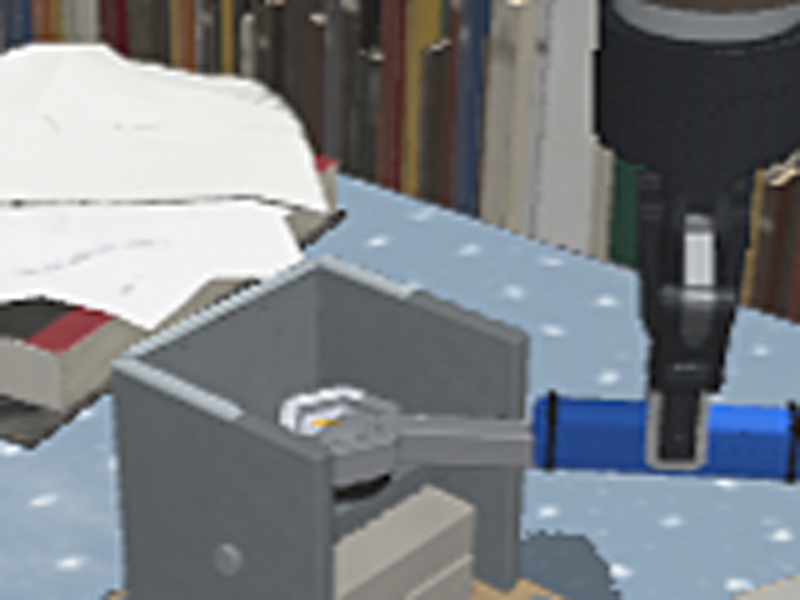

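Call:
apply_moves(
  targets="0.8 0 0 0 1;1.6 0 0 0 1;2.4 0 0 0 1;3.2 0 0 0 1;4 0 0 0 1;4.5 0 0 0 1;4.5 0 0 0 1",
)

```text
clock: 29.92
position: [495.6, -167.0, 59.6]
ee_rot: [0.333, 0.624, -0.333, 0.624]
contact_force: [0.1, 0.2, -2.5]
gripper_width: 16.7
```

Call:
apply_moves(
  targets="0.7 0 0 0 1;1.4 0 0 0 1;2 0 0 0 1;2 0 0 0 1",
)

```text
clock: 30.25
position: [495.7, -167.0, 57.8]
ee_rot: [0.333, 0.624, -0.333, 0.624]
contact_force: [-0.8, -0.0, -1.2]
gripper_width: 16.6
```

Call:
apply_moves(
  targets="0 0.4 -8.7 4 1;0 1.4 -17.4 8 1;0 3 -26 12 1;0 5.2 -34.5 16 1;0 8 -42.8 20 1;0 11.4 -50.9 24 1;0 15.3 -58.7 28 1;0 19.8 -66.3 32 1;0 24.8 -73.5 36 1;0 24.8 -73.5 36 1",
)

```text
clock: 31.08
position: [474.3, -91.9, 57.8]
ee_rot: [-0.509, -0.491, 0.51, -0.49]
contact_force: [-2.7, -4.6, -1.1]
gripper_width: 16.7
```

```bash
cat > st.py <<'E'
from h import *
np.set_printoptions(precision=3,suppress=True)
s,R=tool();F=s["contact_force"];print(s["clock"],s["position"],"yaw",np.arctan2(R[1,1],R[0,1]).round(4),"Ftool xyz",R.T@F,"Ttool",R.T@s["wrist_torque"],s["gripper_width"])
E
python3 st.py; python3 look.py 26
```

```text
31.0833 [474.309 -91.874  57.788] yaw -0.0385 Ftool xyz [ 1.119 -2.542  4.705] Ttool [ 0.221 -1.264 -0.626] 16.661752963283536
31.0833 [474.309 -91.874  57.788] yaw -0.0385 F [-2.723 -4.605 -1.11 ] T [-1.24   0.674 -0.219] 16.661752963283536
```

View pics/s26.png

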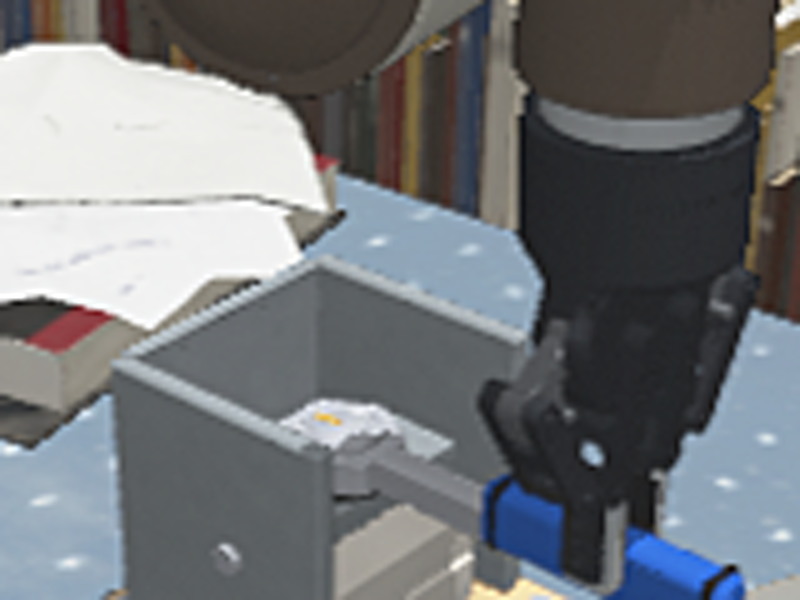

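Call:
apply_moves(
  targets="0 -0.2 -3.3 2.2 1;0 -0.2 -6.6 4 1;0 -0.1 -9.8 5.5 1;0 0.3 -13.1 7 1;0 0.7 -16.4 8.5 1;0 1.2 -19.6 10 1;0 1.2 -19.6 10 1",
)

```text
clock: 31.77
position: [476.7, -72.2, 57.6]
ee_rot: [-0.549, -0.445, 0.55, -0.444]
contact_force: [-3.0, 2.8, 0.4]
gripper_width: 16.5
```

```bash
python3 st.py
```

```text
31.7667 [476.73  -72.169  57.575] yaw -0.2098 Ftool xyz [-0.364 -3.558 -2.07 ] Ttool [-0.495  0.438 -1.172] 16.542425915117033
```

Call:
apply_moves(
  targets="0 -0.4 -3.3 0.8 1;0 -0.4 -6.6 2.3 1;0 -0.2 -9.8 3.8 1;0 -0.2 -9.8 3.8 1;0 -0.2 -9.8 3.8 1",
)

```text
clock: 32.18
position: [478.9, -63.1, 57.6]
ee_rot: [-0.564, -0.426, 0.565, -0.426]
contact_force: [-3.0, 0.2, 0.8]
gripper_width: 16.1
```

```bash
python3 st.py
```

```text
32.1833 [478.92  -63.144  57.619] yaw -0.2781 Ftool xyz [-0.754 -2.931  0.608] Ttool [-0.289 -0.197 -0.872] 16.112371228234103
```

Call:
apply_moves(
  targets="0 -0.3 -3.3 1.1 1;0 -0.3 -6.6 2.6 1;0 0 -9.8 4.1 1;0 0 -9.8 4.1 1",
)

```text
clock: 32.52
position: [481.9, -53.8, 57.6]
ee_rot: [-0.579, -0.405, 0.58, -0.405]
contact_force: [-1.8, -2.5, 0.0]
gripper_width: 16.5
```

```bash
python3 st.py
```

```text
32.5167 [481.888 -53.796  57.641] yaw -0.351 Ftool xyz [-0.022 -0.833  2.945] Ttool [ 0.039 -0.909 -0.357] 16.54763687509883
```

Call:
apply_moves(
  targets="0 0.1 -3.3 1.5 1;0 0.2 -6.6 3 1;0 0.5 -9.8 4.5 1;0 0.5 -9.8 4.5 1",
)

```text
clock: 32.85
position: [485.5, -44.9, 57.6]
ee_rot: [-0.594, -0.382, 0.595, -0.382]
contact_force: [-3.4, -3.2, -0.1]
gripper_width: 16.9
```

```bash
python3 st.py
```

```text
32.85 [485.514 -44.927  57.615] yaw -0.4284 Ftool xyz [ 0.067 -1.775  4.379] Ttool [-0.088 -1.236 -0.279] 16.858621279155628
```

Call:
apply_moves(
  targets="0 0 -2.2 1 1;0 0 -4.4 2 1;0 0 -4.4 2 1",
)

```text
clock: 33.1
position: [487.4, -40.9, 57.7]
ee_rot: [-0.601, -0.371, 0.602, -0.372]
contact_force: [-2.6, -4.6, -0.6]
gripper_width: 16.4
```

```bash
python3 st.py
```

```text
33.1 [487.427 -40.882  57.651] yaw -0.4644 Ftool xyz [ 0.629 -0.301  5.255] Ttool [-0.122 -1.712  0.089] 16.386363143104713
```

Call:
apply_moves(
  targets="0 0 -2.3 1 1;0 0.1 -4.5 2 1;0 0.1 -4.5 2 1;0 0.1 -4.5 2 1",
)

```text
clock: 33.43
position: [489.3, -37.2, 57.6]
ee_rot: [-0.607, -0.361, 0.608, -0.361]
contact_force: [-2.4, -5.6, -0.7]
gripper_width: 16.8
```

```bash
python3 st.py
```

```text
33.4333 [489.259 -37.218  57.608] yaw -0.4982 Ftool xyz [0.756 0.53  6.048] Ttool [-0.322 -1.861  0.18 ] 16.81804396619253
```

Call:
apply_moves(
  targets="0 0 -1.5 0.4 1;0 0 -2.9 0.8 1;0 0 -2.9 0.8 1;0 0 -2.9 0.8 1",
)

```text
clock: 33.77
position: [490.3, -35.3, 57.6]
ee_rot: [-0.61, -0.357, 0.611, -0.357]
contact_force: [-1.2, -8.1, 0.2]
gripper_width: 16.6
```

```bash
python3 st.py
```

```text
33.7667 [490.327 -35.294  57.609] yaw -0.5128 Ftool xyz [-0.159  2.943  7.602] Ttool [-0.153 -2.443  0.552] 16.55998391987606
```

Call:
apply_moves(
  targets="0 0.3 -1.3 0.4 1;0 0.6 -2.6 0.8 1;0 0.6 -2.6 0.8 1;0 0.6 -2.6 0.8 1;0 0.6 -2.6 0.8 1",
)

```text
clock: 34.18
position: [491.2, -33.6, 57.5]
ee_rot: [-0.611, -0.352, 0.615, -0.352]
contact_force: [-4.3, -7.8, 0.9]
gripper_width: 16.1
```

```bash
python3 st.py
```

```text
34.1833 [491.178 -33.638  57.461] yaw -0.5272 Ftool xyz [-0.89   0.246  8.933] Ttool [-0.048 -2.74   0.4  ] 16.094904541755884
```

Call:
apply_moves(
  targets="0 0.1 -0.8 0.3 1;0 0.2 -1.6 0.6 1;0 0.2 -1.6 0.6 1;0 0.2 -1.6 0.6 1",
)

```text
clock: 34.52
position: [491.8, -32.5, 57.4]
ee_rot: [-0.613, -0.349, 0.617, -0.349]
contact_force: [-4.5, -9.2, 0.7]
gripper_width: 16.5
```

```bash
python3 st.py; python3 look.py 27
```

```text
34.5167 [491.811 -32.47   57.395] yaw -0.5378 Ftool xyz [-0.66   0.828 10.22 ] Ttool [-0.085 -2.874  0.306] 16.507923137779517
34.5167 [491.811 -32.47   57.395] yaw -0.5378 F [-4.521 -9.2    0.702] T [-2.625  1.21   0.094] 16.507923137779517
```

View pics/w27.png

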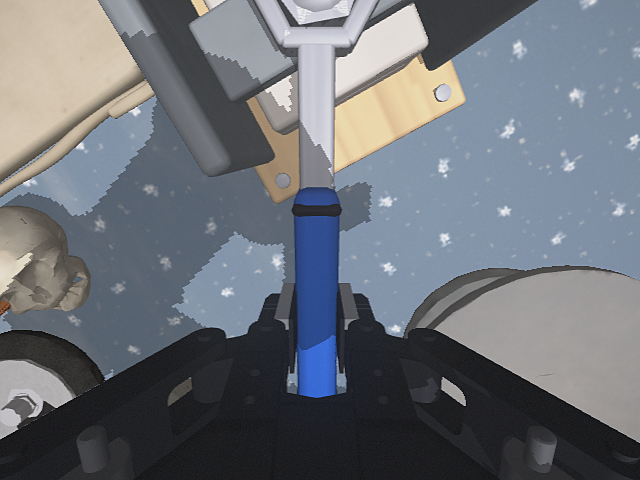

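Snug: 10.2 N tangential at the grip centre, about 1.3 N m net. Now I'll ease back through the wind-up into the play.

Call:
apply_moves(
  targets="0 0 5.5 -2.5 1;0 0.4 10.9 -5 1;0 0.8 15.3 -7 1;0 1.3 19.6 -9 1;0 1.8 23 -10.5 1;0 1.8 23 -10.5 1;0 1.8 23 -10.5 1",
)

```text
clock: 35.2
position: [482.6, -51.7, 57.5]
ee_rot: [-0.581, -0.404, 0.581, -0.403]
contact_force: [-5.0, -3.3, 1.1]
gripper_width: 16.5
```

```bash
python3 st.py
```

```text
35.2 [482.641 -51.707  57.545] yaw -0.3574 Ftool xyz [-1.095 -3.566  4.821] Ttool [ 0.567 -1.382 -0.811] 16.520904889788124
```

Call:
apply_moves(
  targets="0 -0.4 3 -0.5 1;0 -0.5 6 -1.8 1;0 -0.5 8 -2.7 1;0 -0.5 8 -2.7 1;0 -0.5 8 -2.7 1",
)

```text
clock: 35.62
position: [480.4, -58.5, 57.6]
ee_rot: [0.571, 0.418, -0.571, 0.418]
contact_force: [-3.8, 0.2, -0.7]
gripper_width: 16.6
```

```bash
python3 st.py
```

```text
35.6167 [480.427 -58.53   57.649] yaw -0.3071 Ftool xyz [ 0.733 -3.679  1.009] Ttool [ 0.221 -0.454 -0.899] 16.600439564035582
```

Call:
apply_moves(
  targets="0 -0.5 0 0 1;0 -1 0 0 1;0 -1 0 0 1;0 -1 0 0 1",
)

```text
clock: 35.95
position: [480.4, -58.3, 57.9]
ee_rot: [0.571, 0.417, -0.57, 0.418]
contact_force: [-0.9, -2.0, -1.6]
gripper_width: 16.1
```

```bash
python3 st.py
```

```text
35.95 [480.389 -58.342  57.883] yaw -0.3066 Ftool xyz [ 1.56  -0.236  2.192] Ttool [ 0.233 -0.621  0.047] 16.11349024742587
```

Call:
apply_moves(
  targets="-1 0 0.6 0 1;-2 0 1 0 1;-4 0 1 0 1;-6 0 1 0 1;-6 0 1 0 1",
)

```text
clock: 36.37
position: [479.9, -59.1, 64.3]
ee_rot: [0.571, 0.418, -0.57, 0.418]
contact_force: [0.1, -0.1, -1.4]
gripper_width: 16.3
```

```bash
python3 st.py
```

```text
36.3667 [479.874 -59.123  64.341] yaw -0.3063 Ftool xyz [1.392 0.172 0.082] Ttool [0.009 0.063 0.078] 16.272510818686328
```

Call:
apply_moves(
  targets="-5 0 0 0 1;-12 0 0 0 1;-20 0 0 0 1;-28 0 0 0 1;-36 0 0 0 1;-40 0 0 0 1;-40 0 0 0 1;-40 0 0 0 1",
)

```text
clock: 37.03
position: [479.0, -59.3, 104.0]
ee_rot: [0.571, 0.418, -0.57, 0.418]
contact_force: [-0.1, 0.9, -1.6]
gripper_width: 16.6
```

```bash
python3 look.py 28;python3 - <<'E'
import cv2
im=cv2.imread("pics/w28.png");cv2.imwrite("pics/w28z.png",cv2.resize(im[0:60,260:370],(770,420),interpolation=cv2.INTER_CUBIC))
E
```

```text
37.0333 [479.033 -59.326 104.   ] yaw -0.3071 F [-0.134  0.937 -1.625] T [-0.003  0.071  0.021] 16.596955763848275
```

View pics/w28z.png

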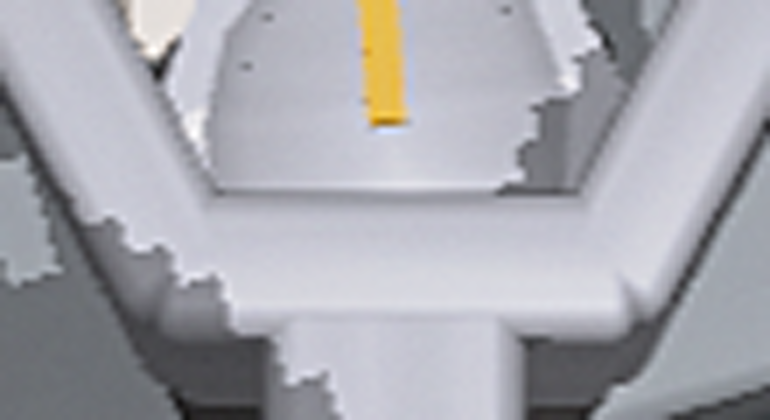

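View pics/s28.png

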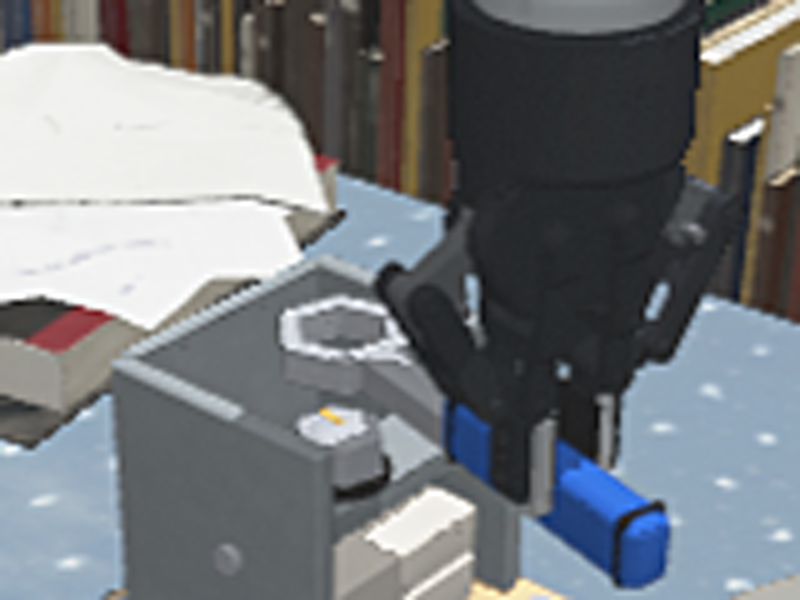

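Call:
apply_moves(
  targets="-25 0 0 0 1;-50 0 5 0 1;-55 15 30 -4 1;-55 33 65 -8 1;-55 51 100 -12 1;-55 69 135 -16 1;-55 87 170 -20 1;-55 104 205 -24 1;-55 118 232 -27 1;-55 126 248 -28 1",
)

```text
clock: 37.97
position: [523.9, -337.1, 157.2]
ee_rot: [0.452, 0.544, -0.453, 0.543]
contact_force: [-0.7, 0.0, -2.8]
gripper_width: 16.9
```

Call:
apply_moves(
  targets="15 0 0 0 1;45 0 0 0 1;80 0 0 0 1;110 0 0 0 1;135 0 0 0 1;150 0 0 0 1;160 0 0 0 1;160 0 0 0 1;160 0 0 0 1",
)

```text
clock: 38.72
position: [524.4, -334.0, -1.5]
ee_rot: [0.452, 0.544, -0.453, 0.543]
contact_force: [0.1, 0.5, -1.7]
gripper_width: 16.4
```

```bash
python3 st.py; python3 - <<'E'
from h import *
d=get_image("scene");cv2.imwrite("pics/s29.png",cv2.resize(d["img"][130:260,320:480,::-1],(738,600)))
E
```

```text
38.7167 [ 524.388 -334.023   -1.549] yaw 0.1822 Ftool xyz [ 1.721  0.193 -0.488] Ttool [-0.002 -0.011 -0.043] 16.377356907325677
```

View pics/s29.png

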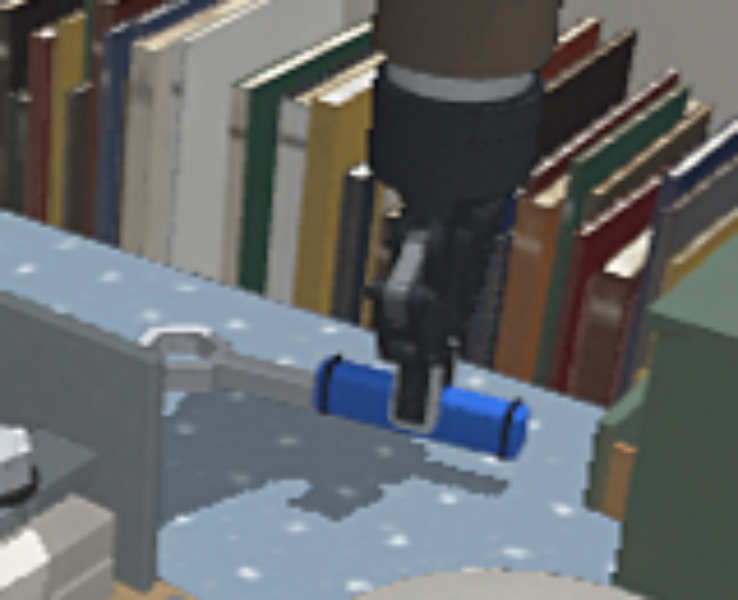

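Now down the last ~19 mm gently, then release.

Call:
apply_moves(
  targets="5 0 0 0 1;10 0 0 0 1;14 0 0 0 1;16 0 0 0 1;18 0 0 0 1;19 0 0 0 1;19.5 0 0 0 1;19.5 0 0 0 1",
)

```text
clock: 39.43
position: [524.3, -333.9, -20.8]
ee_rot: [0.453, 0.543, -0.453, 0.543]
contact_force: [0.8, 0.8, -2.7]
gripper_width: 16.6
```

```bash
python3 st.py
```

```text
39.4333 [ 524.343 -333.881  -20.802] yaw 0.1818 Ftool xyz [ 2.728  0.909 -0.685] Ttool [ 0.015 -0.005 -0.186] 16.621799120761082
```

Call:
apply_moves(
  targets="0.5 0 0 0 1;1 0 0 0 1;1.5 0 0 0 1;1.5 0 0 0 1",
)

```text
clock: 39.77
position: [524.6, -334.0, -21.4]
ee_rot: [0.452, 0.543, -0.452, 0.544]
contact_force: [-0.7, 0.5, 4.1]
gripper_width: 16.5
```

Call:
apply_moves(
  targets="-0.5 0 0 0 1;-0.5 0 0 0 0.6;-0.5 0 0 0 0.4;-0.5 0 0 0 0;-0.5 0 0 0 -0.3;-0.5 0 0 0 -0.3;-0.5 0 0 0 -0.3",
)

```text
clock: 40.35
position: [524.4, -334.0, -21.9]
ee_rot: [0.453, 0.543, -0.453, 0.543]
contact_force: [-1.1, 0.2, -1.0]
gripper_width: 55.3
```

Call:
apply_moves(
  targets="-10 0 0 0 -0.3;-25 0 0 0 -0.3;-50 0 0 0 -0.3;-85 0 0 0 -0.3;-120 0 0 0 -0.3;-150 0 0 0 -0.3;-180 0 0 0 -0.3;-200 0 0 0 -0.3",
)

```text
clock: 41.02
position: [525.3, -334.5, 183.0]
ee_rot: [0.453, 0.541, -0.452, 0.545]
contact_force: [0.7, 0.2, 0.4]
gripper_width: 55.6
```

```bash
python3 look.py 30;  python3 - <<'E'
from h import *
d=get_image("scene");cv2.imwrite("pics/s30f.png",d["img"][:,:,::-1])
E
```

```text
41.0167 [ 525.289 -334.507  183.002] yaw 0.1822 F [0.747 0.217 0.36 ] T [-0.042 -0.034 -0.025] 55.62930569053116
```

View pics/s30f.png

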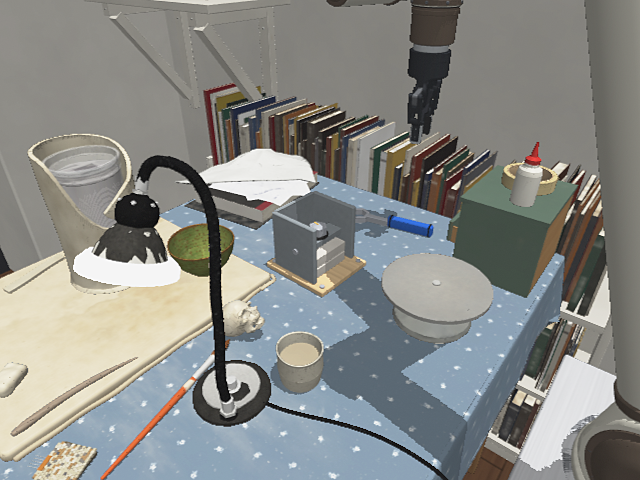

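View pics/w30.png

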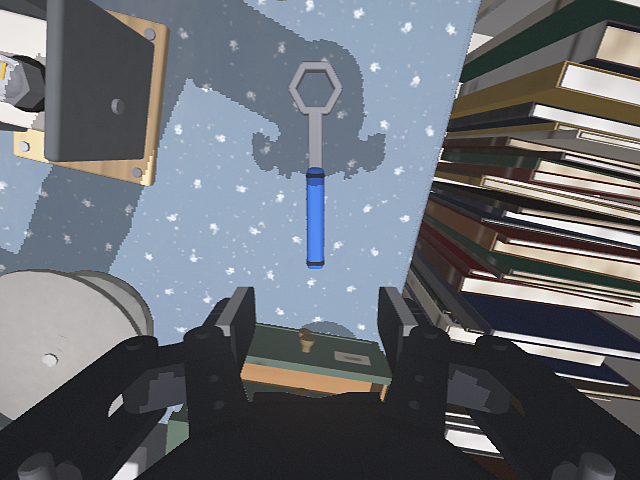

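Call:
apply_moves(
  targets="0 0 0 0 -0.3;0 0 0 0 -0.3;0 0 0 0 -0.3",
)

```text
clock: 41.42
position: [523.5, -333.6, 176.8]
ee_rot: [0.452, 0.544, -0.453, 0.542]
contact_force: [-0.6, 0.5, 0.1]
gripper_width: 55.3
```

```bash
python3 st.py; python3 - <<'E'
from bench import job
print(job.job_done())
E
```

```text
41.4167 [ 523.547 -333.56   176.768] yaw 0.1817 Ftool xyz [-0.058 -0.453 -0.612] Ttool [-0.02   0.01   0.046] 55.344386434807085
the job is handed in; nothing more can be done
None
```

I tightened the screw clockwise in two strokes, lifting and reseating the wrench in between, and handed the job in at 41.4 s. It reached its stop after about 1.5 rad, going by the yellow mark. I finished with a pull of 10.2 N across the middle of the grip (about 1.3 N m net), built up in small steps. I then eased back into the play, lifted the wrench off and laid it on the bare table right of the press.

**Last checks:** the wrench lies flat and clear of the press. The skull and water pot look unmoved in the scene view. The slip pot was out of sight in the last pictures, but the arm stayed well away from it. Nothing touched the uprights as far as the pictures and forces show. I did not re-measure the screw angle after the wrench was laid down.

**What went wrong on the way:**
- **First grasp:** it closed above the grip, because the real fingertips sit about 27 mm further back than the stated TCP. I worked around that.
- **Second seating:** it caught on the rim of the head at first and tilted the wrench in the jaws. I pressed it level on the table (18.5 N peak reading), reseated it about 1 mm further back, and it slid on freely.

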